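Turn an upside-down dental cast over and seat it on the articulator

TASK

Two stone casts wait on the brown paper: one lies right way up, the other arrived upside down, on its teeth, with the T-shaped groove of its underside showing. Turn the upside-down cast over without letting it drop, and seat it fully home on the articulator, flat on the pedestal with its groove over the T key and its front teeth facing the articulator's open front. Then let go of it; leave the other cast, the tub, the bowl and the spatula where they are.

Things in the scene. Friction and masses are not known exactly. Their poses are not given: they have to be found in the camera images.
- cast: Buff stone cast (0.1 to 0.2 kg) that starts upside down. Origin: centre of underside; own +z to the teeth (starts pointing down), +x to front teeth, -x to flat heel. Base 50 x 50 x 24 mm, front corners cut off: sides y = +-25 flat and parallel from x = -25 (heel) to 10; teeth to z = 34, inside the base outline. Rests steadily on its teeth; stands alone on its heel. Groove: see articulator.
- cast_b: The other stone cast: same shape and size, lying right way up (+z up), origin at the centre of its underside. Bystander, to be left alone.
- seat (a point): Centre of the top face of the articulator's 36 x 36 mm pedestal, 40 mm above the bench; axes those of the articulator (+x to its back, z up). When seated, the cast's origin lies here (the key is then inside its groove) and the cast's +x points along this point's -x. A cast that rides on top of the key sits 5 mm too high.
- articulator: Aluminium stand, fixed, 151 mm tall, open front to -x; origin under the seat. Base x -57..93, y +-46, 12 high. Posts x 74, y +-34. Upper arm and disc over x > 14, undersides 127 and 121 mm up. T key 6 wide, 5 high on the pedestal: cross bar at x 8, y +-14, stem to x -16. Cast groove 9 wide, 6 deep: cross bar at cast x -8, full width; stem to the front.
- tub: White round jar, 72 mm across, 85 mm tall with its lid, upright; origin at the centre of its underside. Bystander.
- bowl: Grey mixing bowl, 104 mm across the rim, 55 mm tall; origin at the centre of its underside. Bystander.
- spatula: Plaster spatula, 202 mm long, 22 mm wide, under 20 mm high, lying along its own x, wooden handle to -x, flat steel blade to +x; origin on the bench near its middle. Bystander.

How it is judged:
On the way:
1. the cast is turned right way up (angle between cast's own z axis and vertical below 0.35 rad), for 0.2 s.
At the end, for the whole second after the job is handed in: The cast is right way up (0.06 rad), at rest, released, its underside within 2 mm of the pedestal's top, centred within 3.5 mm, front-to-heel axis along the articulator's within 0.25 rad (the key allows one way round); cast_b, tub, bowl and spatula within 30 mm of their starts (z of cast in the frame of seat between -0.002 and 0.002 m and horizontal distance between cast and seat below 0.0035 m and angle between cast's own z axis and vertical below 0.06 rad and angle between the x axis of cast and the x axis of seat, either way round below 0.25 rad and linear speed of cast below 0.02 m/s and contact force between the fingers and cast below 0.1 N and distance of each of cast_b, tub, bowl, spatula from where it was at the start of the episode below 0.03 m); the robot touches nothing.
It fails at once if the cast is let fall (moving at over 0.7 m/s with no finger on it) (linear speed of cast above 0.7 m/s and contact force between the fingers and cast below 0.05 N).
It fails at once if the other cast, the tub, the bowl or the spatula is pushed over 30 mm away (distance of any of cast_b, tub, bowl, spatula from where it was at the start of the episode above 0.03 m).
It also fails if it takes over 72 s, if anything falls off the work surface, if the arm or the gripper's body presses on something with over 40 N, if the wrist force passes 120 N, or if a joint passes its speed limit or range.

ROBOT

A 7-joint arm with a two-finger parallel gripper is mounted at the origin on the work surface. World frame = base frame: x ahead of the robot, y to its left, z up, the work surface at z = 0. Lengths are in m, angles in rad, forces in N, time in s.
With the tool pointing down it reaches from about 0.4 to 0.85 m from the base axis. Payload 4.5 kg.
Tool frame: the origin (TCP) lies on the centre line of the jaws, within the pads' length; the fingertips stand 8 mm ahead of it and the grasp point (between the pads) lies 11 mm behind it; z points along the fingers, y is the direction in which the jaws open and shut (so a half turn about z gives the same grasp; the last joint's range is limited). The gripper opens to 85 mm and grips with 20 to 120 N. Pads are 22 mm wide; open, the fingers measure 114 mm over their backs; the gripper's body (76 mm by 85 mm) begins 54 mm behind the grasp point. The pads swing forward as they close: fully open they stand 13 mm farther back than shut.
Start: joints at [-1.208, 0.689, -0.195, 1.565, 0.157, 0.902, -0.215], TCP at [0.202, 0.592, 0.239] pointing down, gripper open.
Joint ranges: [-3.01, 3.01], [-0.46, 2.08], [-1.47, 1.51], [0.13, 2.56], [-1, 4.14], [0.04, 2.09], [-2.66, 2.66]. Speed limits (rad/s): [2.57, 2.57, 3.14, 3.14, 3.14, 3.14, 3.14].

INTERFACE

Orientations are given as a rotation vector (axis times angle).
In Python, from bench import status, cams, ticket gives the robot as it stands.
- The arm moves only by the tool apply_moves, never from a script. Its argument "plan" is a list of rows, each an object with "slide": the shift along the tool's x, y, z in units of 0.05 m (1.0 is 0.05 m), a list of three; "dr": the turn, a rotation vector about the tool's x, y, z in units of 360 degrees (1.0 is 360 degrees), a list of three. A call has 1 to 12 rows; each row shifts and turns the pose as measured when the row begins, along the tool's axes as they then stand; what a row does not reach is not made up. A row lasts 1/8 s, in which the tool goes at most 62.5 mm and 10.7 degrees, less where a joint would pass 70% of its speed; a pose out of reach is approached as far as the arm can. A call with a number of a shift or a turn outside -1 to 1 is refused whole. A call with a gripper value outside its range is refused whole. "jaw" is the opening, from 0 (shut) to 1 (fully open), set as the call begins (left out, the last holds). The fingers move at their own pace and stop on an object; the grip force is fixed at half the most. Time passes only in rows, so rows that do not move let the fingers close. It gives the time, the measured TCP pose, the force and the opening at its end, in the units of the state.
- status.state(): the state, without advancing time (a new reading comes with each control period).
- cams.camera(name): name is "scene" or "side" or "wrist"; returns a dict with "frame" (384x512x3 uint8, red, green, blue), "depth" (384x512 float32, m along the optical axis (not along the pixel's ray), 0 where there is no reading), "vertical_fov" (degrees; the focal length in pixels is half the picture's height over the tangent of half this angle, whatever the lens; pixels are square), "cx", "cy" (the principal point, pixels), "world_to_cam" (4x4, takes a point from world to camera coordinates); the wrist camera has in their place "mount" (4x4, takes a point from camera to tool coordinates, whose origin is the TCP and whose axes are the flange's). Camera axes: x right, y down, z forward; pixel columns grow to the right and rows downward; lengths in m; the calibration is good to about 2 mm. A picture is of the moment at which its call begins: read the wrist's pose just before it.
- ticket.finish_job(): hands the job in, once; it reports no verdict.
Trained networks look in the newest picture that a camera, given by its name, has taken for a name from the list of things; names that differ only in an ending like _2 or _b are one class to them, and where a whole thing is asked for, a point or a joint stands for the part that bears it (a point fixed in the world has none). Each returns a list of dicts, best first, with "p" (0 to 1); they miss things now and then, are a little off and sometimes report something else, mostly with a low value. They report only what shows in the picture. A call takes as long as a camera call.
- cams.regions_of(thing, camera): "region" (384x512 bool, what is visible of it) and "pixel" ([column, row] in pixels, amid what is visible of it).
The state is a dict: "t": time; "joint_pos": joint angles; "qd": joint speeds; "joint_efforts": joint torques, N m; "tool_pos": TCP position; "orientation": TCP orientation; "wrist_force": force on the tool from outside, world axes, zero at the start; "wrist_torque": the same for the moment, N m; "width": finger opening in m.
Only numpy, scipy, OpenCV 4.12 (cv2) and the standard library are available. Lean on these libraries where they do the work, as an engineer would, in place of code of your own. Each camera call takes 0.05 s, during which the arm holds its last target.

## Working session

There is one attempt and no reset: what is moved stays moved. The work goes in short steps, Python scripts to look and compute and a tool call to move; the robot and the scene stay as the last step left them, time stands still between calls to the robot, and variables do not carry over. Pictures are saved under pics/ and viewed, and the job is handed in when it is done.

Besides the shell and the picture viewer there is one more tool, called by a JSON object that holds its "op" and its "data", one argument or row to a line. apply_moves: Moves the arm, as the interface text tells. Shifts and turns lie within -1 to 1; 1 stands for 0.05 m of shift or 360 degrees of turn. Its arguments: {"type":"object","properties":{"plan":{"type":"array","items":{"type":"object","properties":{"slide":{"type":"array","items":{"type":"number","minimum":-1,"maximum":1}},"dr":{"type":"array","items":{"type":"number","minimum":-1,"maximum":1}}}}},"jaw":{"type":"number"}},"required":["plan"]}

```bash
ls; mkdir -p pics; cat > h.py <<'E'
import numpy as np, cv2
from bench import status, cams, ticket
from scipy.spatial.transform import Rotation as R
def snap(name,fn):
    s=status.state(); c=cams.camera(name)
    cv2.imwrite('pics/'+fn,c['frame'][:,:,::-1])
    if name=='wrist':
        T=np.eye(4);T[:3,:3]=R.from_rotvec(s['orientation']).as_matrix();T[:3,3]=s['tool_pos']
        c['c2w']=T@c['mount']
    else: c['c2w']=np.linalg.inv(c['world_to_cam'])
    np.savez('pics/'+fn[:-4]+'.npz',**{k:v for k,v in c.items()})
    return c
def cloud(c):
    h,w=c['depth'].shape; f=h/2/np.tan(np.radians(c['vertical_fov'])/2)
    u,v=np.meshgrid(np.arange(w),np.arange(h)); d=c['depth']
    P=np.stack([(u-c['cx'])/f*d,(v-c['cy'])/f*d,d],-1)
    W=P@c['c2w'][:3,:3].T+c['c2w'][:3,3]
    W[d<=0]=np.nan
    return W
E
python3 - <<'E'
from h import *
s=status.state(); print({k:np.round(v,3).tolist() for k,v in s.items()})
for n in ['scene','side','wrist']:
    c=snap(n,n+'0.png'); W=cloud(c)
    print(n,c['vertical_fov'],c['cx'],c['cy'],c['c2w'][:3].round(3).tolist())
    for t in ['cast','articulator','tub','bowl','spatula']:
        for r in cams.regions_of(t,n):
            P=W[r['region']]; print(t,round(r['p'],2),np.round(r['pixel']),np.nanmedian(P,0).round(3),np.nanmin(P,0).round(3),np.nanmax(P,0).round(3))
E
```

```text
pics
{'t': 0.0, 'joint_pos': [-1.208, 0.69, -0.195, 1.566, 0.157, 0.902, -0.215], 'qd': [0.001, 0.002, -0.0, 0.001, 0.002, 0.001, 0.002], 'joint_efforts': [-0.0, -53.962, -1.266, -15.854, 0.009, 0.01, -0.0], 'tool_pos': [0.202, 0.591, 0.238], 'orientation': [-0.514, -3.099, 0.003], 'wrist_force': [-0.049, 0.866, -0.098], 'wrist_torque': [-0.071, 0.037, -0.004], 'width': 0.086}
scene 53.85467695802226 250.84837054729286 191.64674269109202 [[0.246, 0.664, -0.706, 1.255], [0.969, -0.174, 0.174, -0.177], [-0.007, -0.728, -0.686, 0.742]]
cast 0.79 [280. 177.] [0.471 0.093 0.024] [0.432 0.066 0.002] [0.49  0.124 0.037]
cast 0.78 [298. 204.] [0.604 0.109 0.031] [ 0.543  0.082 -0.002] [0.628 0.151 0.037]
articulator 0.69 [153. 255.] [ 0.702 -0.267  0.017] [ 0.512 -0.343 -0.002] [ 0.732 -0.216  0.153]
articulator 0.16 [330. 240.] [0.729 0.149 0.011] [0.715 0.044 0.002] [0.739 0.244 0.02 ]
tub 0.84 [341. 175.] [0.559 0.257 0.06 ] [ 0.434  0.231 -0.003] [0.576 0.298 0.088]
bowl 0.66 [123. 183.] [ 0.391 -0.34   0.036] [ 0.291 -0.387 -0.001] [ 0.465 -0.287  0.059]
spatula 0.65 [326. 244.] [0.729 
[... 454 characters left out ...]
3] [ 0.801 -0.211  0.151]
tub 0.68 [249. 301.] [0.535 0.294 0.06 ] [ 0.503  0.144 -0.003] [0.591 0.308 0.087]
tub 0.58 [239. 166.] [ 0.68  -0.248  0.014] [ 0.579 -0.703 -0.003] [ 0.814 -0.211  0.151]
tub 0.49 [307. 254.] [0.459 0.115 0.023] [ 0.427  0.035 -0.002] [0.489 0.129 0.036]
tub 0.26 [167. 264.] [0.724 0.164 0.01 ] [ 0.714  0.048 -0.   ] [0.746 0.249 0.018]
bowl 0.88 [335. 159.] [ 0.412 -0.348  0.039] [ 0.365 -0.522 -0.003] [ 0.462 -0.28   0.057]
spatula 0.57 [170. 262.] [0.724 0.161 0.009] [ 0.714  0.039 -0.003] [0.745 0.249 0.018]
wrist 61.16086698833808 254.31874898263862 196.83963232501264 [[0.323, 0.91, 0.261, 0.135], [0.947, -0.31, -0.09, 0.614], [-0.001, 0.276, -0.961, 0.374]]
```

```bash
python3 - <<'E'
import cv2
a=cv2.imread('pics/scene0.png');cv2.imwrite('pics/s0c.png',cv2.resize(a[120:320,60:400],None,fx=2.3,fy=2.3,interpolation=3))
a=cv2.imread('pics/side0.png');cv2.imwrite('pics/d0c.png',cv2.resize(a[80:340,120:400],None,fx=2.3,fy=2.3,interpolation=3))
E
```

```text
(no output)
```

View pics/s0c.png

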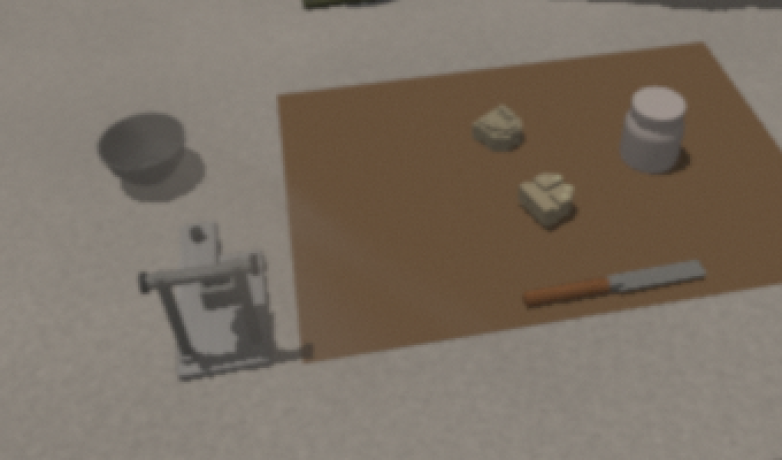

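View pics/d0c.png

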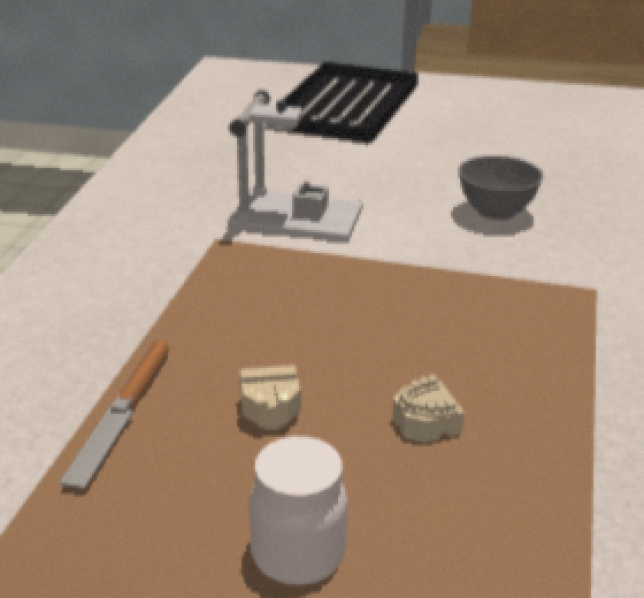

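The upside-down cast is the one at about (0.60, 0.12); its groove cross bar lies toward -y, so its front faces +y. The articulator stands near (0.66, -0.25) and opens toward -x. I'll move over the cast for a wrist view.

{"op": "apply_moves", "data": {
  "plan": [
    {"slide": [-0.83, -0.53, -0.07]},
    {"slide": [-0.83, -0.53, -0.07]},
    {"slide": [-0.83, -0.53, -0.07]},
    {"slide": [-0.83, -0.53, -0.07]},
    {"slide": [-0.83, -0.53, -0.07]},
    {"slide": [-0.83, -0.53, -0.07]},
    {"slide": [-0.83, -0.53, -0.07]},
    {"slide": [-0.83, -0.53, -0.07]},
    {"slide": [-0.83, -0.53, -0.07]},
    {"slide": [-0.83, -0.53, -0.07]},
    {"slide": [-0.83, -0.53, -0.07]},
    {"slide": [-0.83, -0.53, -0.07]}
  ]
}}

```text
$.plan[0]: bad value
```

```bash
cat >> h.py <<'E'
import json
def rec():
    s=status.state()
    with open('samples.jsonl','a') as f: f.write(json.dumps({k:np.array(s[k]).tolist() for k in ['joint_pos','tool_pos','orientation']})+'\n')
    return s
E
python3 - <<'E'
from h import *
with open('samples.jsonl','w') as f: f.write(json.dumps({'joint_pos':[-1.208, 0.689, -0.195, 1.565, 0.157, 0.902, -0.215],'tool_pos':[0.202,0.5915,0.2385],'orientation':[-0.514, -3.099, 0.003]})+'\n')
s=rec(); print({k:np.round(v,3).tolist() for k,v in s.items()})
c=snap('wrist','w1.png')
E
```

```text
{'t': 0.9, 'joint_pos': [-1.208, 0.689, -0.195, 1.565, 0.157, 0.903, -0.215], 'qd': [-0.001, -0.0, -0.0, -0.001, -0.0, -0.002, -0.0], 'joint_efforts': [0.0, -53.954, -1.267, -15.889, 0.01, 0.001, 0.0], 'tool_pos': [0.202, 0.592, 0.239], 'orientation': [0.514, 3.099, 0.0], 'wrist_force': [-0.182, 0.632, 0.009], 'wrist_torque': [-0.011, 0.023, 0.011], 'width': 0.085}
```

View pics/w1.png

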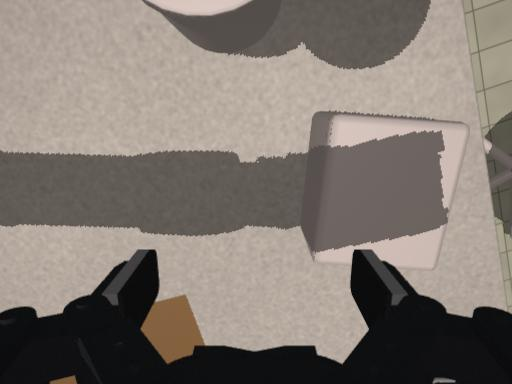

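The wrist view shows the paper edge at the bottom (170, 330) and a white block on the right. The move was refused because each row needs an explicit `dr`.

{"op": "apply_moves", "data": {
  "plan": [
    {"slide": [-0.83, -0.53, -0.07], "dr": [0, 0, 0]},
    {"slide": [-0.83, -0.53, -0.07], "dr": [0, 0, 0]},
    {"slide": [-0.83, -0.53, -0.07], "dr": [0, 0, 0]},
    {"slide": [-0.83, -0.53, -0.07], "dr": [0, 0, 0]},
    {"slide": [-0.83, -0.53, -0.07], "dr": [0, 0, 0]},
    {"slide": [-0.83, -0.53, -0.07], "dr": [0, 0, 0]},
    {"slide": [-0.83, -0.53, -0.07], "dr": [0, 0, 0]},
    {"slide": [-0.83, -0.53, -0.07], "dr": [0, 0, 0]},
    {"slide": [-0.83, -0.53, -0.07], "dr": [0, 0, 0]},
    {"slide": [-0.83, -0.53, -0.07], "dr": [0, 0, 0]},
    {"slide": [-0.83, -0.53, -0.07], "dr": [0, 0, 0]},
    {"slide": [-0.83, -0.53, -0.07], "dr": [0, 0, 0]}
  ]
}}

```text
t: 2.45
tool_pos: [0.5812, 0.1225, 0.2816]
orientation: [0.499, 3.101, 0.012]
wrist_force: [0.1, 0.5, 0.5]
width: 0.0851
```

```bash

python3 - <<'E'
from h import *
s=rec(); print({k:np.round(v,3).tolist() for k,v in s.items()})
c=snap('wrist','w1.png')
E
```

```text
{'t': 2.45, 'joint_pos': [-0.132, 0.602, -0.258, 1.612, 0.172, 0.946, 0.805], 'qd': [0.615, 0.213, -0.005, -0.561, 0.007, 0.344, 0.685], 'joint_efforts': [-1.937, -51.969, -1.254, -14.914, 0.057, -0.204, -0.712], 'tool_pos': [0.581, 0.123, 0.282], 'orientation': [0.499, 3.101, 0.012], 'wrist_force': [0.075, 0.532, 0.474], 'wrist_torque': [0.0, -0.04, -0.049], 'width': 0.085}
```

View pics/w1.png

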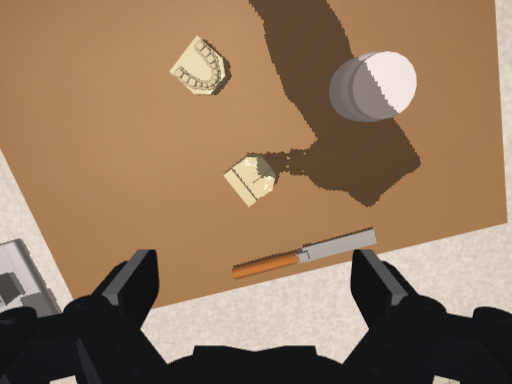

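The view shows the upside-down cast at (250, 180), heel to its lower left. cast_b is at (200, 70), the tub at (375, 85), the spatula at (300, 255) and part of the articulator at (20, 280). Now I'll measure precisely with the arm still.

```bash

cat > mc.py <<'E'
from h import *
from scipy.optimize import minimize
def rectfit(P):
    P=P[:,:2].astype(np.float32)*1000
    (cx,cy),(w,h),a=cv2.minAreaRect(P); return cx/1000,cy/1000,w,h,a, cv2.boxPoints(((cx,cy),(w,h),a)).round(1).tolist()
E
python3 - <<'E'
from mc import *
s=rec(); print(np.abs(s['qd']).max(), s['tool_pos'],s['orientation'],s['joint_pos'])
c=snap('wrist','w2.png')
W=cloud(c)
rs=cams.regions_of('cast','wrist')
for r in rs:
    m=r['region']; P=W[m]; P=P[~np.isnan(P[:,2])]
    print(round(r['p'],2),np.round(r['pixel']),len(P), np.median(P,0).round(4), np.percentile(P[:,2],[2,25,50,75,98]).round(4))
    ys,xs=np.where(m); u=int(np.mean(xs)); v=int(np.mean(ys))
    Q=P[(P[:,2]>.028)&(P[:,2]<.042)]
    print(rectfit(Q))
    cv2.imwrite('pics/w2_%d.png'%u, cv2.resize(cv2.imread('pics/w2.png')[v-50:v+50,u-60:u+60],None,fx=6,fy=6,interpolation=cv2.INTER_CUBIC))
    print(u,v)
# paper level
m=(np.abs(W[:,:,0]-.6)<.15)&(np.abs(W[:,:,1]-.1)<.15)
print('median z',np.nanmedian(W[m][:,2]))
E
ls pics
```

```text
0.12779157601976074 [0.58647019 0.1135257  0.28180988] [0.51433978 3.09182147 0.00330604] [-0.12476387  0.60396732 -0.24890187  1.60574322  0.17530278  0.94629221
  0.8079684 ]
0.71 [208.  64.] 2077 [0.459  0.1002 0.0253] [0.0186 0.024  0.0253 0.0324 0.0351]
(0.4623159484863281, 0.10081719970703125, 43.620567321777344, 47.82699203491211, 30.702720642089844, [[431.3999938964844, 110.19999694824219], [455.79998779296875, 69.0999984741211], [493.29998779296875, 91.4000015258789], [468.8999938964844, 132.5]])
205 59
median z 0.0018755069133982172
d0c.png
s0c.png
scene0.npz
scene0.png
side0.npz
side0.png
w1.npz
w1.png
w2.npz
w2.png
w2_205.png
wrist0.npz
wrist0.png
```

```bash

python3 - <<'E'
from mc import *
s=rec(); print(np.abs(s['qd']).max(), s['tool_pos'])
c=snap('wrist','w3.png'); W=cloud(c)
f=384/2/np.tan(np.radians(c['vertical_fov'])/2); print('f',f)
m=(np.abs(W[:,:,0]-.6)<.06)&(np.abs(W[:,:,1]-.11)<.06)&(W[:,:,2]>.012)
P=W[m]; print(len(P),np.percentile(P[:,2],[2,25,50,75,98]).round(4))
m2=m&(W[:,:,2]>.031)&(W[:,:,2]<.042)
print(m2.sum(),rectfit(W[m2]))
ys,xs=np.where(m); u=int(np.mean(xs)); v=int(np.mean(ys)); print(u,v)
cv2.imwrite('pics/w3c.png', cv2.resize(cv2.imread('pics/w3.png')[v-40:v+40,u-50:u+50],None,fx=8,fy=8,interpolation=cv2.INTER_CUBIC))
z=np.clip((W[:,:,2]-0)/.04*255,0,255); z=np.nan_to_num(z).astype(np.uint8)
cv2.imwrite('pics/w3z.png', cv2.resize(z[v-40:v+40,u-50:u+50],None,fx=8,fy=8,interpolation=0))
E
```

```text
0.07014850092715832 [0.5820729  0.12000251 0.28122281]
f 324.9074540566494
31004 [0.0329 0.33   0.345  0.3553 0.3646]
1146 (0.5960011596679687, 0.11614848327636719, 51.023399353027344, 50.04863357543945, 18.94025230407715, [[563.7000122070312, 131.5], [580.0, 84.19999694824219], [628.2999877929688, 100.80000305175781], [612.0, 148.10000610351562]])
214 329
```

View pics/w3c.png

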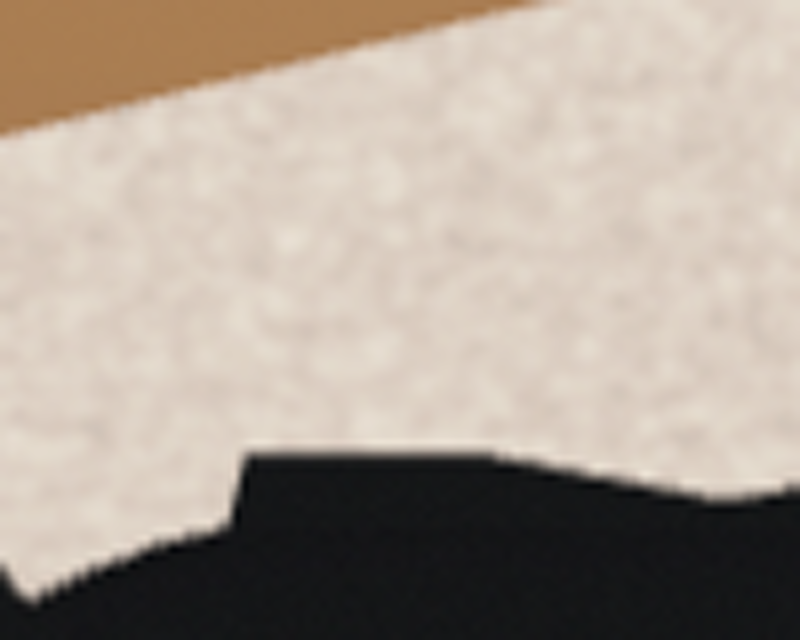

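View pics/w3z.png

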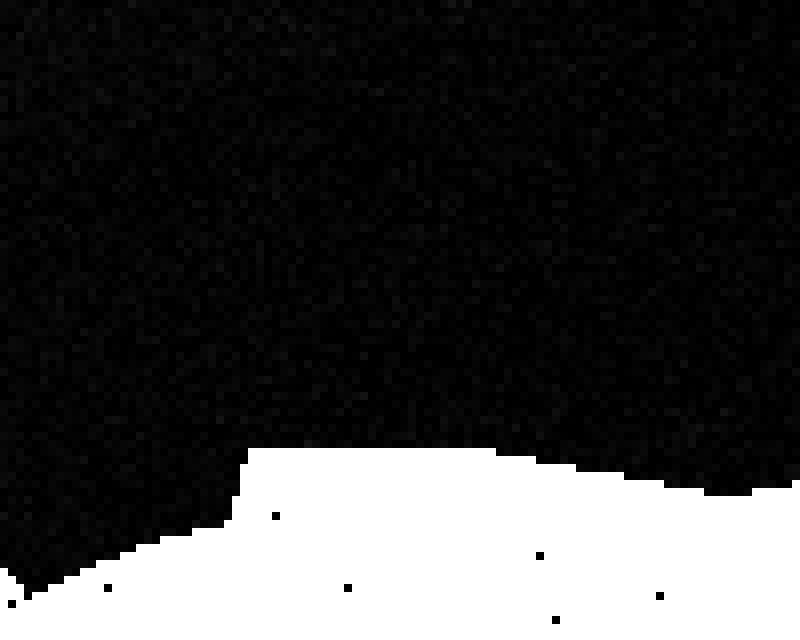

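{"op": "apply_moves", "data": {
  "plan": [
    {"slide": [-0.34, -0.83, -0.08], "dr": [0, 0, 0]},
    {"slide": [-0.34, -0.83, -0.08], "dr": [0, 0, 0]},
    {"slide": [-0.34, -0.83, -0.08], "dr": [0, 0, 0]},
    {"slide": [-0.34, -0.83, -0.08], "dr": [0, 0, 0]},
    {"slide": [-0.34, -0.83, -0.08], "dr": [0, 0, 0]},
    {"slide": [-0.34, -0.83, -0.08], "dr": [0, 0, 0]},
    {"slide": [-0.34, -0.83, -0.08], "dr": [0, 0, 0]},
    {"slide": [-0.34, -0.83, -0.08], "dr": [0, 0, 0]},
    {"slide": [0, 0, 0], "dr": [0, 0, 0]},
    {"slide": [0, 0, 0], "dr": [0, 0, 0]},
    {"slide": [0, 0, 0], "dr": [0, 0, 0]},
    {"slide": [0, 0, 0], "dr": [0, 0, 0]}
  ]
}}

```text
t: 4.15
tool_pos: [0.6087, -0.2171, 0.3091]
orientation: [-0.44, -3.105, -0.035]
wrist_force: [-0.3, 0.7, 0.4]
width: 0.0851
```

```bash

python3 - <<'E'
from mc import *
s=rec(); print(np.abs(s['qd']).max(), s['tool_pos'],s['orientation'],s['joint_pos'])
c=snap('wrist','w4.png'); W=cloud(c)
E
```

```text
0.01147729237128493 [ 0.60866275 -0.21712807  0.30908617] [-0.43965727 -3.1051686  -0.03476673] [ 0.43080401  0.6631158  -0.28511087  1.39082542  0.16927218  1.11993473
  1.41786446]
```

View pics/w4.png

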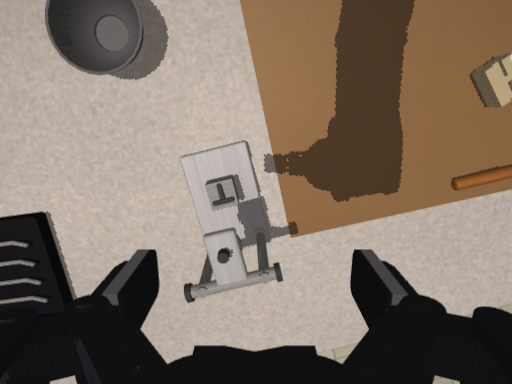

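The articulator is in clear view: pedestal and T key at (222, 192), stem pointing up the picture toward the open front. Next I'll fit its pose, along with a 7-joint arm model.

```bash

python3 - <<'E'
from mc import *
d=dict(np.load('pics/w4.npz')); W=cloud(d)
near=lambda lo,hi:(W[:,:,2]>lo)&(W[:,:,2]<hi)&(np.abs(W[:,:,0]-.64)<.12)&(np.abs(W[:,:,1]+.255)<.09)
m=near(.034,.050); k=cv2.connectedComponentsWithStats(m.astype(np.uint8))
i=1+np.argmax(k[2][1:,4]); mm=k[1]==i
print(k[2][i],rectfit(W[mm]), np.percentile(W[mm][:,2],[5,50,95]))
b=near(.006,.018); k=cv2.connectedComponentsWithStats(b.astype(np.uint8)); i=1+np.argmax(k[2][1:,4]); mb=k[1]==i
P=W[mb]; print(len(P),np.median(P[:,2]),rectfit(P))
img=cv2.imread('pics/w4.png')
cv2.imwrite('pics/w4c.png', cv2.resize(img[130:310,160:300],None,fx=4,fy=3.3,interpolation=cv2.INTER_CUBIC))
z=np.nan_to_num(np.clip((W[:,:,2]-.03)/.025*255,0,255)).astype(np.uint8)
cv2.imwrite('pics/w4z.png', cv2.resize(z[160:220,190:260],None,fx=10,fy=10,interpolation=0))
P=W[near(.005,.02)]; print('floor', np.nanmedian(W[60:130,200:240,2]))
E
```

```text
[205 177  34  34 781] (0.6359989013671875, -0.26348260498046877, 36.26236343383789, 36.125022888183594, 88.4771957397461, [[617.5, -281.1000061035156], [653.5999755859375, -282.1000061035156], [654.5, -245.8000030517578], [618.4000244140625, -244.89999389648438]]) [0.03857005 0.04045093 0.04565887]
5045 0.012145001521688847 (0.6538340454101562, -0.2643963928222656, 91.9664535522461, 149.5217742919922, 87.8045425415039, [[577.4000244140625, -307.5], [726.7999877929688, -313.20001220703125], [730.2999877929688, -221.3000030517578], [580.9000244140625, -215.60000610351562]])
floor 0.000127670697343929
```

View pics/w4z.png

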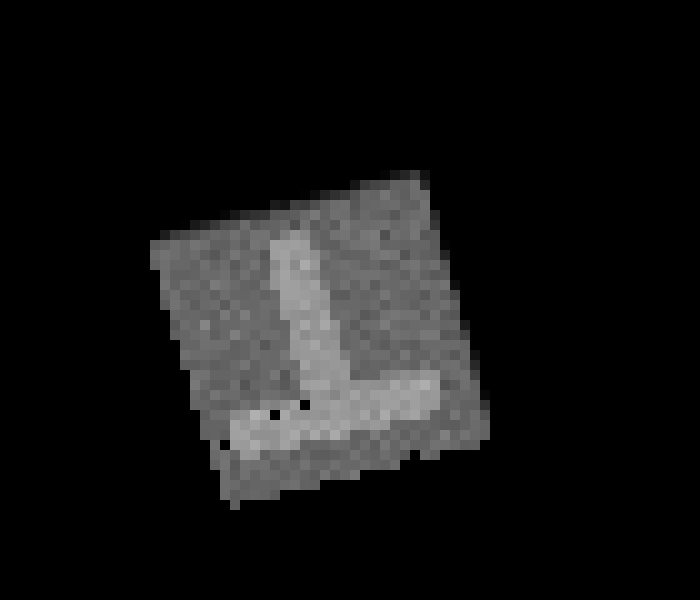

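View pics/w4c.png

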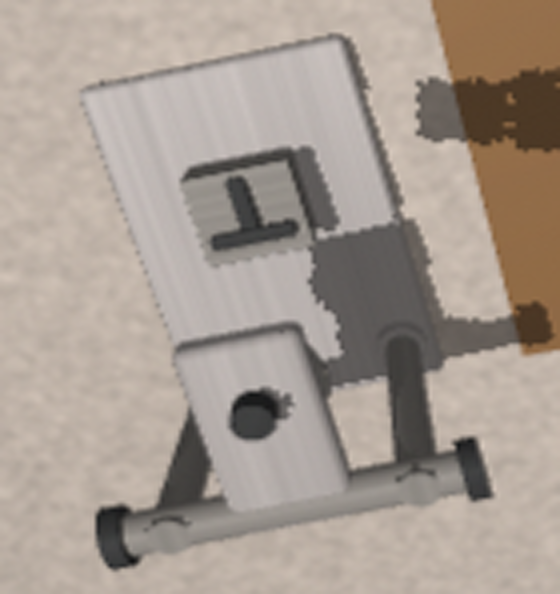

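```bash

cat > kin.py <<'E'
from h import *
from scipy.optimize import least_squares
import itertools
def T(R_,p):
    M=np.eye(4);M[:3,:3]=R_;M[:3,3]=p;return M
def rz(a): return T(R.from_rotvec([0,0,a]).as_matrix(),[0,0,0])
def ry(a): return T(R.from_rotvec([0,a,0]).as_matrix(),[0,0,0])
def tr(x,z): return T(np.eye(3),[x,0,z])
def fk(q,s,p):
    d1,d3,a3,d5,a5,a6,d7,b0,t0=p
    return rz(b0+s[0]*q[0])@tr(0,d1)@ry(q[1])@rz(s[1]*q[2])@tr(a3,d3)@ry(q[3])@tr(a5,0)@rz(s[2]*q[4])@tr(0,d5)@ry(q[5])@tr(a6,0)@rz(s[3]*q[6]+t0)@tr(0,d7)
def load(): return [json.loads(l) for l in open('samples.jsonl')]
def res(p,s,S):
    out=[]
    for x in S:
        M=fk(x['joint_pos'],s,p); out+=list(M[:3,3]-x['tool_pos'])
        out+=list(.3*(M[:3,:3]@R.from_rotvec(x['orientation']).as_matrix().T-np.eye(3)).ravel())
    return np.array(out)
E
python3 - <<'E'
from kin import *
S=load(); best=[]
for s in itertools.product([1,-1],repeat=4):
    for b0 in [0,np.pi]:
      for t0 in [0,np.pi,np.pi/2,-np.pi/2]:
        r=least_squares(res,[.33,.35,0,.35,0,0,.25,b0,t0],args=(s,S),max_nfev=60)
        best.append((r.cost,s,r.x))
best.sort(key=lambda b:b[0])
for b in best[:6]: print(b[0],b[1],b[2].round(4).tolist())
print(np.round(res(best[0][2],best[0][1],S).reshape(len(S),-1)[:,:3],4))
E
```

```text
4.288037268191028e-06 (-1, -1, -1, -1) [0.4669, 0.5823, -0.0025, 0.3441, 0.0062, 0.0046, 0.4614, -0.0721, 1.4987]
4.288037268192727e-06 (-1, -1, -1, -1) [0.4669, 0.5823, -0.0025, 0.3441, 0.0062, 0.0046, 0.4614, -0.0721, 1.4987]
4.28803726819278e-06 (-1, -1, -1, -1) [0.4669, 0.5823, -0.0025, 0.3441, 0.0062, 0.0046, 0.4614, -0.0721, 1.4987]
0.0006458669786115957 (-1, -1, -1, -1) [-0.8437, -0.2462, 0.5818, 0.0703, -0.3014, 1.1691, -1.4503, 2.8924, 4.4632]
0.0006458669786133239 (-1, -1, -1, -1) [-0.8437, -0.2462, 0.5818, 0.0703, -0.3014, 1.1691, -1.4503, 2.8924, -1.82]
0.0006458669786152688 (-1, -1, -1, -1) [-0.8437, -0.2462, 0.5818, 0.0703, -0.3014, 1.1691, -1.4503, 2.8924, -1.82]
[[ 0.0008  0.0003  0.0001]
 [ 0.0011 -0.0002 -0.0009]
 [-0.0006  0.0012  0.0003]
 [-0.      0.0001  0.0002]
 [-0.0005  0.0009  0.0003]
 [-0.0003 -0.0004 -0.    ]]
```

```bash

python3 - <<'E'
from kin import *
S=load(); s=(-1,)*4
for nm,lo in [('b0=0',lambda y:np.r_[y[:7],0,np.pi/2]),('b0,a=0',lambda y:np.array([y[0],y[1],0,y[3],0,0,y[6],0,np.pi/2])),('a3=-a5',lambda y:np.array([y[0],y[1],y[2],y[3],-y[2],y[4],y[6],0,np.pi/2]))]:
    r=least_squares(lambda y:res(lo(y),s,S),[.4,.4,0.01,.35,0.01,0.01,.3]); print(nm,r.cost,lo(r.x).round(4).tolist()); print(np.round(res(lo(r.x),s,S).reshape(len(S),-1)[:,:3],4).tolist())
E
```

```text
b0=0 0.00027660230367545927 [0.3915, 0.7788, -0.0101, 0.3487, -0.044, 0.1518, 0.5852, 0.0, 1.5708]
[[-0.0037, 0.0114, -0.0068], [-0.0033, 0.0108, -0.0076], [-0.0058, -0.0019, 0.004], [-0.0044, -0.0026, 0.0034], [-0.0056, -0.002, 0.0039], [-0.0041, 0.0029, 0.0031]]
b0,a=0 0.0008319105207475297 [-0.0039, 0.7876, 0.0, 0.1795, 0.0, 0.0, 0.2524, 0.0, 1.5708]
[[-0.0084, 0.017, 0.002], [-0.0082, 0.0167, 0.0011], [-0.007, 0.0015, 0.007], [-0.0078, 0.0036, 0.0063], [-0.0071, 0.0023, 0.0071], [-0.0086, 0.0015, -0.0236]]
a3=-a5 0.0002869797581914988 [0.3173, 0.7849, 0.0358, 0.3425, -0.0358, 0.1827, 0.4862, 0.0, 1.5708]
[[-0.0041, 0.0102, -0.0083], [-0.0038, 0.0097, -0.0092], [-0.0051, -0.0021, 0.0057], [-0.0042, -0.0022, 0.0049], [-0.005, -0.002, 0.0056], [-0.003, 0.0029, 0.0013]]
```

```bash

cat > plan.py <<'E'
from h import *
def axes(y,z):
    y=np.array(y,float);y/=np.linalg.norm(y);z=np.array(z,float);z-=y*(y@z);z/=np.linalg.norm(z)
    return np.c_[np.cross(y,z),y,z]
def rows(p1,R1,n,s=None):
    if s is None: s=rec()
    p0=np.array(s['tool_pos']);R0=R.from_rotvec(s['orientation']).as_matrix()
    w=R.from_matrix(R0.T@R1).as_rotvec(); d=p1-p0
    print('from',p0.round(4),'dist',np.linalg.norm(d).round(4),'rot deg',np.degrees(np.linalg.norm(w)).round(1))
    dr=w/n/(2*np.pi)
    out=[]
    for k in range(n):
        Rk=R0@R.from_rotvec(w*k/n).as_matrix()
        out.append({"slide":[round(float(v),3) for v in Rk.T@d/n/.05],"dr":[round(float(v),4) for v in dr]})
    print(json.dumps(out))
f=np.array([-.326,.946,0]);f/=np.linalg.norm(f); cy=np.array([f[1],-f[0],0]); C=np.array([.596,.116,.034])
def pick(t,xg,h):  # t tilt rad, grasp point cast x, height
    z=np.array([0,0,-1.])*np.cos(t)-f*np.sin(t)
    Rm=axes(cy,z)
    g=C+f*xg; g[2]=h
    return g+.011*Rm[:,2],Rm
E
python3 - <<'E'
from plan import *
p,Rm=pick(np.radians(22),.003,.028)
print(p,Rm.round(3).tolist())
rows(p-Rm[:,2]*0+np.array([0,0,.12]),Rm,10)
E
```

```text
[0.59636512 0.11494048 0.01780098] [[-0.302, 0.945, 0.122], [0.877, 0.326, -0.354], [-0.375, 0.0, -0.927]]
from [ 0.6087 -0.2171  0.3091] dist 0.3739 rot deg 59.2
[{"slide": [0.205, 0.624, 0.358], "dr": [0.0032, -0.0059, 0.015]}, {"slide": [0.276, 0.608, 0.336], "dr": [0.0032, -0.0059, 0.015]}, {"slide": [0.345, 0.585, 0.313], "dr": [0.0032, -0.0059, 0.015]}, {"slide": [0.41, 0.555, 0.288], "dr": [0.0032, -0.0059, 0.015]}, {"slide": [0.471, 0.519, 0.261], "dr": [0.0032, -0.0059, 0.015]}, {"slide": [0.527, 0.477, 0.232], "dr": [0.0032, -0.0059, 0.015]}, {"slide": [0.578, 0.429, 0.202], "dr": [0.0032, -0.0059, 0.015]}, {"slide": [0.623, 0.377, 0.172], "dr": [0.0032, -0.0059, 0.015]}, {"slide": [0.661, 0.319, 0.141], "dr": [0.0032, -0.0059, 0.015]}, {"slide": [0.693, 0.258, 0.11], "dr": [0.0032, -0.0059, 0.015]}]
```

{"op": "apply_moves", "data": {
  "plan": [
    {"slide": [0.2, 0.62, 0.36], "dr": [0.003, -0.006, 0.015]},
    {"slide": [0.28, 0.61, 0.34], "dr": [0.003, -0.006, 0.015]},
    {"slide": [0.35, 0.58, 0.31], "dr": [0.003, -0.006, 0.015]},
    {"slide": [0.41, 0.55, 0.29], "dr": [0.003, -0.006, 0.015]},
    {"slide": [0.47, 0.52, 0.26], "dr": [0.003, -0.006, 0.015]},
    {"slide": [0.53, 0.48, 0.23], "dr": [0.003, -0.006, 0.015]},
    {"slide": [0.58, 0.43, 0.2], "dr": [0.003, -0.006, 0.015]},
    {"slide": [0.62, 0.38, 0.17], "dr": [0.003, -0.006, 0.015]},
    {"slide": [0.66, 0.32, 0.14], "dr": [0.003, -0.006, 0.015]},
    {"slide": [0.69, 0.26, 0.11], "dr": [0.003, -0.006, 0.015]},
    {"slide": [0, 0, 0], "dr": [0, 0, 0]},
    {"slide": [0, 0, 0], "dr": [0, 0, 0]}
  ]
}}

```text
t: 5.7
tool_pos: [0.6034, 0.1347, 0.1334]
orientation: [1.646, 2.257, -0.294]
wrist_force: [-0.2, 0.5, 0.9]
width: 0.0855
```

```bash

cat > kin2.py <<'E'
from kin import *
# general: const xyz offsets per link
AX=['z','y','z','y','z','y','z']; SG=[-1,1,-1,1,-1,1,-1]
def jr(ax,a): return rz(a) if ax=='z' else ry(a)
def fk2(q,p):
    # p: 0 d1,1 y2,2 d3,3 x3,4 y3,5 d5,6 x5,7 y5,8 x6,9 y6,10 d7, 11 b0, 12 t0
    t=lambda x,y,z:T(np.eye(3),[x,y,z])
    return rz(p[11]-q[0])@t(0,p[1],p[0])@ry(q[1])@t(0,p[4],0)@rz(-q[2])@t(p[3],0,p[2])@ry(q[3])@t(p[6],p[7],0)@rz(-q[4])@t(0,p[9],p[5])@ry(q[5])@t(p[8],0,0)@rz(-q[6]+p[12])@t(0,0,p[10])
P0=np.array([.4,0,.4,0,0,.38,0,0,0,0,.35,0,np.pi/2])
W0=np.array([.05,.3,.05,.3,.3,.05,.3,.3,.3,.3,.05,3,3])*.004
def fit(S):
    def rr(p):
        out=[]
        for x in S:
            M=fk2(x['joint_pos'],p); out+=list(M[:3,3]-x['tool_pos'])
            out+=list(.4*(M[:3,:3]@R.from_rotvec(x['orientation']).as_matrix().T-np.eye(3)).ravel())
        return np.array(out)
    r=least_squares(lambda p:np.r_[rr(p),W0*(p-P0)],P0); return r.x,rr(r.x).reshape(len(S),-1)
E
python3 - <<'E'
from plan import *
from kin2 import *
p,Rm=pick(np.radians(22),.003,.028)
rows(p+np.array([0,0,.08]),Rm,3)
x,e=fit(load()); print(x.round(4).tolist()); print(np.abs(e[:,:3]).max(1).round(4),np.abs(e[:,3:]).max().round(4))
snap('wrist','w5.png')
E
```

```text
from [0.6034 0.1347 0.1334] dist 0.0413 rot deg 1.9
[{"slide": [-0.013, -0.092, 0.259], "dr": [0.001, 0.0004, -0.0013]}, {"slide": [-0.013, -0.091, 0.26], "dr": [0.001, 0.0004, -0.0013]}, {"slide": [-0.012, -0.089, 0.26], "dr": [0.001, 0.0004, -0.0013]}]
[0.3469, -0.0092, 0.5645, -0.0018, -0.0092, 0.3451, 0.0064, 0.0118, -0.0003, -0.0399, 0.3275, 0.0002, 1.5709]
[0.0005 0.0004 0.     0.0001 0.     0.0001 0.0001 0.    ] 0.0012
```

View pics/w5.png

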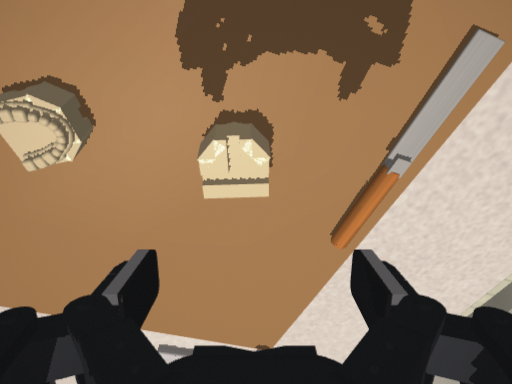

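The cast sits centred and square between the jaws at (235, 165), front up the picture. I'll measure again from close up.

```bash

python3 - <<'E'
from mc import *
c=dict(np.load('pics/w5.npz')); W=cloud(c)
f=c['vertical_fov']
m=(np.abs(W[:,:,0]-.6)<.05)&(np.abs(W[:,:,1]-.11)<.05)&(W[:,:,2]>.031)&(W[:,:,2]<.04)
print(m.sum(),np.median(W[m][:,2]),rectfit(W[m]))
b=W[100:200,120:180]; print('paper z',np.nanmedian(b[...,2]))
fr=np.array([-.326,.946]);P=W[m][:,:2]-[.596,.116]
a=P@fr; l=P@[fr[1],-fr[0]]; print(np.percentile(a,[.5,99.5]),np.percentile(l,[.5,99.5]))
E
```

```text
2886 0.03416319157647081 (0.5962613525390625, 0.11623464965820313, 51.6453857421875, 51.28339385986328, 18.055320739746094, [[563.7999877929688, 132.60000610351562], [579.7000122070312, 83.9000015258789], [628.7999877929688, 99.9000015258789], [612.9000244140625, 148.60000610351562]])
paper z 0.000622180270506506
[-0.02470625  0.02548077] [-0.02427686  0.02509246]
```

```bash

cat > ik.py <<'E'
from kin2 import *
from plan import axes
LO=np.array([-3.01,-.46,-1.47,.13,-1,.04,-2.66]);HI=np.array([3.01,2.08,1.51,2.56,4.14,2.09,2.66])
X=None
def getX():
    global X
    if X is None: X,_=fit(load())
    return X
def ik(p,Rm,q0,wt=.02):
    x=getX()
    def r(q):
        M=fk2(q,x)
        e=R.from_matrix(M[:3,:3].T@Rm).as_rotvec()
        return np.r_[(M[:3,3]-p)*10,e*4,wt*(q-q0)]
    s=least_squares(r,np.clip(q0,LO+.02,HI-.02),bounds=(LO+.01,HI-.01),max_nfev=60)
    M=fk2(s.x,x); return s.x,np.linalg.norm(M[:3,3]-p),np.linalg.norm(R.from_matrix(M[:3,:3].T@Rm).as_rotvec())
def path(poseA,poseB,q,n):
    """poses (p,R); straight + slerp"""
    w=R.from_matrix(poseA[1].T@poseB[1]).as_rotvec(); qs=[];bad=0
    for k in range(1,n+1):
        a=k/n; q,e1,e2=ik(poseA[0]+(poseB[0]-poseA[0])*a, poseA[1]@R.from_rotvec(w*a).as_matrix(), q)
        bad=max(bad,e1*10,e2); qs.append(q)
    return q,np.array(qs),bad
def castpose(Rc,Oc,b,xg,zg):
    """tool pose for grasp: cast rot Rc, origin Oc; approach angle b in cast xz; grasp pt (xg,0,zg)"""
    z=Rc@np.array([np.sin(b),0,np.cos(b)]); y=Rc[:,1]
    Rm=axes(y,z); g=Oc+Rc@np.array([xg,0,zg]); return g+.011*Rm[:,2],Rm
def margin(qs): return np.minimum(qs-LO,HI-qs).min(0)
E
cat > search.py <<'E'
from ik import *
q=np.array(load()[-1]['joint_pos'])
th=np.radians(108.5); f=np.array([np.cos(th),np.sin(th),0]); dn=np.array([0,0,-1.])
Rc0=np.c_[f,np.cross(dn,f),dn]; C=np.array([.596,.116,.034])
b1=np.radians(-22); 
A=castpose(Rc0,C,b1,.003,.006)
M=fk2(q,getX()); q,qs,bad=path((M[:3,3],M[:3,:3]),A,q,6); print('pick',A[0],q.round(2),bad)
Lft=(A[0]+[0,-.0,.15],A[1]); qL,qs,bad=path(A,Lft,q,5); print('lift',qL.round(2),bad)
ys=np.radians(-2); sx=np.array([np.cos(ys),np.sin(ys),0]); up=np.array([0,0,1.])
Rs=np.c_[-sx,np.cross(up,-sx),up]; seat=np.array([.636,-.2636,.040])
import sys
for L in [(.5,-.1),(.6,-.1),(.5,0.0),(.42,-.1),(.6,.0)]:
  for phi in range(-180,180,30):
    ph=np.radians(phi); cz=np.array([np.cos(ph),np.sin(ph),0])
    Rh=np.c_[up,np.cross(cz,up),cz]; Oh=np.array([L[0],L[1],.025])-cz*.012
    S1=castpose(Rh,Oh,b1,.003,.006)
    hi=(S1[0]+[0,0,.12],S1[1])
    q1,qs1,bad1=path(Lft,hi,qL,10)
    q2,qs2,bad2=path(hi,S1,q1,4)
    if max(bad1,bad2)>.03: print(L,phi,'bad1',round(bad1,2),round(bad2,2)); continue
    m1=margin(np.r_[qs1,qs2]).min()
    for b2d in (-100,-115):
        b2=np.radians(b2d)
        S2=castpose(Rh,Oh,b2,.0,.012)
        # retreat: back off, up, reorient
        back=(S1[0]-S1[1][:,2]*.08+[0,0,.06],S1[1]); up2=(S2[0]+[0,0,.12],S2[1])
        q3,qa,ba=path(S1,back,q2,4); q3,qb,bb=path(back,up2,q3,8); q3,qc,bc=path(up2,S2,q3,4)
        D=castpose(Rs,seat,b2,.0,.012); pre=(D[0]+[-.03,0,.09],D[1])
        q4,qd,bd=path(up2,pre,qb[-1],10); q4,qe,be=path(pre,D,q4,4)
        bad=[round(float(v),2) for v in(ba,bb,bc,bd,be)]
        if max(bad)<.05: print(L,phi,b2d,'OK m1',m1.round(2),'m2',margin(np.r_[qa,qb,qc,qd,qe]).round(2),q2.round(2),q4.round(2))
        else: print(L,phi,b2d,'m1',m1.round(2),'bad2',bad)
E
timeout 900 python3 search.py > search.out 2>&1 ; cat search.out
```

```text
pick [0.59635559 0.11493724 0.01780098] [-0.67  1.06  0.37  1.77  0.14  0.4  -0.29] 6.035252798005625e-06
lift [-0.68  0.82  0.38  1.74  0.18  0.66 -0.23] 9.90916501575149e-06
(0.5, -0.1) -180 -100 m1 0.02 bad2 [0.33, 0.0, 0.08, 2.09, 2.06]
(0.5, -0.1) -180 -115 m1 0.02 bad2 [0.33, 0.28, 0.55, 1.12, 0.0]
(0.5, -0.1) -150 -100 m1 0.19 bad2 [0.0, 0.0, 0.07, 1.39, 0.0]
(0.5, -0.1) -150 -115 m1 0.19 bad2 [0.0, 0.13, 0.39, 0.76, 0.0]
(0.5, -0.1) -120 -100 OK m1 0.49 m2 [2.24 0.63 0.8  0.04 0.27 0.01 0.22] [-0.2   1.36 -0.18  1.5   0.82  1.51  1.66] [ 0.74  1.45 -0.02  2.05  3.83  1.66  1.81]
(0.5, -0.1) -120 -115 m1 0.49 bad2 [0.0, 0.0, 0.06, 0.0, 0.0]
(0.5, -0.1) -90 -100 OK m1 0.53 m2 [1.98 0.55 0.62 0.07 0.25 0.3  0.13] [-0.39  1.31 -0.05  1.94  1.22  1.19  1.44] [ 0.98  1.53 -0.38  2.03  3.89  1.39  2.14]
(0.5, -0.1) -90 -115 OK m1 0.53 m2 [1.8  0.51 0.32 0.19 0.68 0.54 0.01] [-0.39  1.31 -0.05  1.94  1.22  1.19  1.44] [ 1.17  1.57 -0.81  2.11  3.46  0.98  2.65]
(0.5, -0.1) -60 bad1 0.53 0.22
(0.5, -0.1) -30 bad1 1.19 1.11
(0.5, -0.1) 0 bad1 1.35 1.32
(0.5, -0.1) 30 bad1 0.44 0.44
(0.
[... 4932 characters left out ...]
.49 -0.25  2.04  3.87  1.49  2.02]
(0.6, 0.0) -90 -115 OK m1 0.55 m2 [1.83 0.55 0.44 0.22 0.63 0.42 0.01] [-0.44  1.35 -0.12  1.52  1.07  1.41  1.77] [ 1.13  1.53 -0.74  2.11  3.51  0.99  2.54]
(0.6, 0.0) -60 bad1 0.27 0.0
(0.6, 0.0) -30 bad1 0.8 0.65
(0.6, 0.0) 0 bad1 1.43 1.54
(0.6, 0.0) 30 bad1 0.65 0.65
(0.6, 0.0) 60 -100 m1 0.18 bad2 [0.0, 0.0, 0.0, 0.77, 0.73]
(0.6, 0.0) 60 -115 m1 0.18 bad2 [0.0, 0.0, 0.0, 0.77, 0.78]
(0.6, 0.0) 90 -100 m1 0.47 bad2 [0.0, 0.0, 0.0, 0.75, 0.73]
(0.6, 0.0) 90 -115 m1 0.47 bad2 [0.0, 0.0, 0.0, 0.77, 0.78]
(0.6, 0.0) 120 -100 m1 0.37 bad2 [0.0, 0.0, 0.0, 0.75, 0.73]
(0.6, 0.0) 120 -115 m1 0.37 bad2 [0.0, 0.0, 0.0, 0.77, 0.78]
(0.6, 0.0) 150 bad1 0.17 0.15
```

```bash

cat > search2.py <<'E'
from ik import *
q=np.array(load()[-1]['joint_pos'])
th=np.radians(108.5); f=np.array([np.cos(th),np.sin(th),0]); dn=np.array([0,0,-1.])
Rc0=np.c_[f,np.cross(dn,f),dn]; C=np.array([.596,.116,.034])
b1=np.radians(-22); 
A=castpose(Rc0,C,b1,.003,.006)
M=fk2(q,getX()); q,qs,bad=path((M[:3,3],M[:3,:3]),A,q,6)
Lft=(A[0]+[0,-.05,.15],A[1]); qL,qs,bad=path(A,Lft,q,5); print('lift',qL.round(2),bad)
ys=np.radians(-2); sx=np.array([np.cos(ys),np.sin(ys),0]); up=np.array([0,0,1.])
Rs=np.c_[-sx,np.cross(up,-sx),up]; seat=np.array([.636,-.2636,.040])
for L in [(.56,-.08),(.52,-.08)]:
  for phi in (-80,-95,-105):
    ph=np.radians(phi); cz=np.array([np.cos(ph),np.sin(ph),0])
    Rh=np.c_[up,np.cross(cz,up),cz]; Oh=np.array([L[0],L[1],.025])-cz*.012
    S1=castpose(Rh,Oh,b1,.003,.006)
    hi=(S1[0]+[0,0,.12],S1[1])
    q1,qs1,bad1=path(Lft,hi,qL,16)
    q2,qs2,bad2=path(hi,S1,q1,4)
    print(L,phi,'bad',round(bad1,2),round(bad2,2),'rot',np.degrees(np.linalg.norm(R.from_matrix(Lft[1].T@hi[1]).as_rotvec())).round(),margin(qs1).round(2),margin(qs2).round(2),'maxstep',np.abs(np.diff(qs1,axis=0)).max(0).round(2))
    for b2d in (-100,-105,-110,-115):
        b2=np.radians(b2d)
        S2=castpose(Rh,Oh,b2,.0,.012)
        back=(S1[0]-S1[1][:,2]*.08+[0,0,.05],S1[1]); up2=(S2[0]+[0,0,.08],S2[1])
        q3,qa,ba=path(S1,back,q2,4); q3,qb,bb=path(back,up2,q3,8); q3,qc,bc=path(up2,S2,q3,4)
        D=castpose(Rs,seat,b2,.0,.012); pre=(D[0]+[-.03,0,.07],D[1])
        q4,qd,bd=path(up2,pre,qb[-1],10); q4,qe,be=path(pre,D,q4,4)
        print('  ',b2d,[round(float(v),2) for v in(ba,bb,bc,bd,be)],[margin(v).min().round(2) for v in (qa,qb,qc,qd,qe)],[margin(v).argmin() for v in (qa,qb,qc,qd,qe)],q4.round(2))
E
timeout 900 python3 search2.py
```

```text
lift [-0.61  0.8   0.38  1.79  0.2   0.6  -0.18] 8.770391847150987e-06
(0.56, -0.08) -80 bad 0.0 0.0 rot 174.0 [2.46 0.99 1.2  0.57 1.24 0.67 1.03] [2.58 0.77 1.46 0.58 2.31 0.89 1.07] maxstep [0.05 0.03 0.06 0.09 0.11 0.11 0.15]
   -100 [0.0, 0.0, 0.0, 0.0, 0.0] [np.float64(0.65), np.float64(0.01), np.float64(0.03), np.float64(0.11), np.float64(0.25)] [np.int64(3), np.int64(6), np.int64(6), np.int64(6), np.int64(4)] [ 1.02  1.55 -0.45  2.03  3.89  1.34  2.2 ]
   -105 [0.0, 0.0, 0.0, 0.0, 0.0] [np.float64(0.65), np.float64(0.01), np.float64(0.02), np.float64(0.07), np.float64(0.2)] [np.int64(3), np.int64(6), np.int64(6), np.int64(6), np.int64(6)] [ 1.14  1.61 -0.67  2.06  3.77  1.12  2.44]
   -110 [0.0, 0.0, 0.0, 0.0, 0.0] [np.float64(0.65), np.float64(0.01), np.float64(0.02), np.float64(0.01), np.float64(0.01)] [np.int64(3), np.int64(6), np.int64(6), np.int64(6), np.int64(6)] [ 1.2   1.64 -0.81  2.09  3.58  1.01  2.65]
   -115 [0.0, 0.0, 0.0, 0.0, 0.0] [np.float64(0.65), np.float64(0.01), np.float64(0.01), np.float64(0.01), np.float64(0.01)] [np.int64(3), np.int64(6), np.int64(6), n
[... 4859 characters left out ...]
-105 [0.0, 0.0, 0.0, 0.0, 0.0] [np.float64(0.52), np.float64(0.42), np.float64(0.19), np.float64(0.11), np.float64(0.32)] [np.int64(5), np.int64(5), np.int64(5), np.int64(3), np.int64(4)] [ 0.92  1.45 -0.32  2.07  3.82  1.36  2.06]
   -110 [0.0, 0.0, 0.0, 0.0, 0.0] [np.float64(0.52), np.float64(0.38), np.float64(0.21), np.float64(0.15), np.float64(0.37)] [np.int64(5), np.int64(6), np.int64(5), np.int64(3), np.int64(3)] [ 1.02  1.46 -0.49  2.09  3.72  1.17  2.23]
   -115 [0.0, 0.0, 0.0, 0.0, 0.0] [np.float64(0.52), np.float64(0.32), np.float64(0.23), np.float64(0.13), np.float64(0.3)] [np.int64(5), np.int64(6), np.int64(5), np.int64(5), np.int64(6)] [ 1.06  1.45 -0.6   2.1   3.58  1.04  2.36]
```

{"op": "apply_moves", "data": {
  "plan": [
    {"slide": [-0.01, -0.09, 0.26], "dr": [0.001, 0, -0.001]},
    {"slide": [-0.01, -0.09, 0.26], "dr": [0.001, 0, -0.001]},
    {"slide": [-0.01, -0.09, 0.26], "dr": [0.001, 0, -0.001]},
    {"slide": [0, 0, 0], "dr": [0, 0, 0]},
    {"slide": [0, 0, 0], "dr": [0, 0, 0]}
  ]
}}

```text
t: 6.38
tool_pos: [0.5957, 0.1097, 0.096]
orientation: [1.642, 2.275, -0.323]
wrist_force: [0.5, 0.2, 0.3]
width: 0.0855
```

```bash

python3 - <<'E'
from plan import *
p,Rm=pick(np.radians(22),.003,.028)
rows(p,Rm,5)
E
```

```text
from [0.5957 0.1097 0.096 ] dist 0.0784 rot deg 0.7
[{"slide": [0.137, 0.009, 0.282], "dr": [-0.0001, 0.0002, -0.0003]}, {"slide": [0.136, 0.009, 0.282], "dr": [-0.0001, 0.0002, -0.0003]}, {"slide": [0.136, 0.009, 0.282], "dr": [-0.0001, 0.0002, -0.0003]}, {"slide": [0.135, 0.009, 0.282], "dr": [-0.0001, 0.0002, -0.0003]}, {"slide": [0.135, 0.009, 0.283], "dr": [-0.0001, 0.0002, -0.0003]}]
```

{"op": "apply_moves", "data": {
  "plan": [
    {"slide": [0.14, 0.01, 0.27], "dr": [0, 0, 0]},
    {"slide": [0.14, 0.01, 0.27], "dr": [0, 0, 0]},
    {"slide": [0.14, 0.01, 0.27], "dr": [0, 0, 0]},
    {"slide": [0.07, 0, 0.15], "dr": [0, 0, 0]},
    {"slide": [0, 0, 0], "dr": [0, 0, 0]},
    {"slide": [0, 0, 0], "dr": [0, 0, 0]}
  ]
}}

```text
t: 7.12
tool_pos: [0.5959, 0.1161, 0.0378]
orientation: [1.64, 2.277, -0.322]
wrist_force: [0.8, -0.2, -0.1]
width: 0.0853
```

```bash

python3 - <<'E'
from plan import *
p,Rm=pick(np.radians(22),.003,.028)
rows(p,Rm,2)
snap('wrist','w6.png'); snap('side','d6.png')
E
```

```text
from [0.5959 0.1161 0.0378] dist 0.0201 rot deg 0.6
[{"slide": [0.065, -0.0, 0.19], "dr": [-0.0002, 0.0005, -0.0007]}, {"slide": [0.064, 0.0, 0.19], "dr": [-0.0002, 0.0005, -0.0007]}]
```

View pics/w6.png

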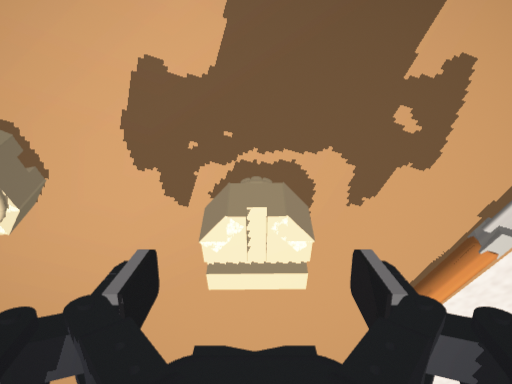

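View pics/d6.png

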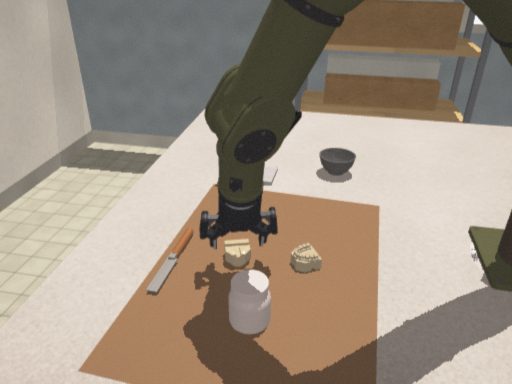

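The cast sits centred between the open fingers at (257, 240), and the tub and spatula are clear. I'll descend the last 20 mm.

{"op": "apply_moves", "data": {
  "plan": [
    {"slide": [0.06, 0, 0.19], "dr": [0, 0, 0]},
    {"slide": [0.05, 0, 0.15], "dr": [0, 0, 0]},
    {"slide": [0, 0, 0], "dr": [0, 0, 0]},
    {"slide": [0, 0, 0], "dr": [0, 0, 0]}
  ]
}}

```text
t: 7.72
tool_pos: [0.5969, 0.1147, 0.0195]
orientation: [1.641, 2.277, -0.321]
wrist_force: [0.0, -0.9, -0.3]
width: 0.0853
```

{"op": "apply_moves", "data": {
  "jaw": 0,
  "plan": [
    {"slide": [0, 0, 0], "dr": [0, 0, 0]},
    {"slide": [0, 0, 0], "dr": [0, 0, 0]},
    {"slide": [0, 0, 0], "dr": [0, 0, 0]},
    {"slide": [0, 0, 0], "dr": [0, 0, 0]},
    {"slide": [0, 0, 0], "dr": [0, 0, 0]},
    {"slide": [0, 0, 0], "dr": [0, 0, 0]}
  ]
}}

```text
t: 8.48
tool_pos: [0.5973, 0.115, 0.0202]
orientation: [1.641, 2.276, -0.319]
wrist_force: [-0.2, 0.7, 0.9]
width: 0.0492
```

```bash

cat > goal.py <<'E'
from ik import *
from plan import rows
th=np.radians(108.5); f=np.array([np.cos(th),np.sin(th),0]); dn=np.array([0,0,-1.]); up=-dn
Rc0=np.c_[f,np.cross(dn,f),dn]; C=np.array([.596,.116,.034])
ys=np.radians(-2); sx=np.array([np.cos(ys),np.sin(ys),0])
Rs=np.c_[-sx,np.cross(up,-sx),up]; seat=np.array([.636,-.2636,.040])
ph=np.radians(-105); cz=np.array([np.cos(ph),np.sin(ph),0]); L=(.56,-.08)
Rh=np.c_[up,np.cross(cz,up),cz]; Oh=np.array([L[0],L[1],.025])-cz*.012
def cur(s=None):
    s=s or status.state(); return np.array(s['tool_pos']),R.from_rotvec(s['orientation']).as_matrix()
E
python3 - <<'E'
from goal import *
s=rec(); p,Rm=cur(s); print(p,s['width'])
np.savez('grasp1.npz',p=p,R=Rm)
# cast in tool at grasp
Tt=T(Rm,p); Tc=T(Rc0,C); G=np.linalg.inv(Tt)@Tc; np.save('G1.npy',G); print(G.round(4))
# stance tool pose from G
S1=T(Rh,Oh)@np.linalg.inv(G); hi=S1.copy(); hi[2,3]+=.12
lift=p+[0,-.05,.15]
q=np.array(s['joint_pos']); q,qs,b=path((p,Rm),(lift,Rm),q,5); print(b)
q,qs,b=path((lift,Rm),(hi[:3,3],hi[:3,:3]),q,16); print(b,margin(qs).round(2),hi[:3,3])
rows(lift,Rm,5)
E
```

```text
[0.5972624  0.1149736  0.02020869] 0.049218531376884325
[[ 9.251e-01  2.000e-03  3.797e-01 -4.000e-03]
 [-5.000e-04  1.000e+00 -4.000e-03 -8.000e-04]
 [-3.797e-01  3.500e-03  9.251e-01 -1.330e-02]
 [ 0.000e+00  0.000e+00  0.000e+00  1.000e+00]]
8.896949959303133e-06
2.860401004519328e-05 [2.48 0.92 1.21 0.82 1.23 0.53 0.83] [ 0.55869459 -0.08150472  0.14362608]
from [0.5973 0.115  0.0202] dist 0.1581 rot deg 0.0
[{"slide": [-0.403, -0.061, -0.483], "dr": [0.0, 0.0, 0.0]}, {"slide": [-0.403, -0.061, -0.483], "dr": [0.0, 0.0, 0.0]}, {"slide": [-0.403, -0.061, -0.483], "dr": [0.0, 0.0, 0.0]}, {"slide": [-0.403, -0.061, -0.483], "dr": [0.0, 0.0, 0.0]}, {"slide": [-0.403, -0.061, -0.483], "dr": [0.0, 0.0, 0.0]}]
```

Gripped at 49.2 mm. Lifting.

{"op": "apply_moves", "data": {
  "plan": [
    {"slide": [-0.05, 0, -0.13], "dr": [0, 0, 0]},
    {"slide": [-0.1, 0, -0.26], "dr": [0, 0, 0]},
    {"slide": [-0.3, -0.05, -0.4], "dr": [0, 0, 0]},
    {"slide": [-0.4, -0.06, -0.48], "dr": [0, 0, 0]},
    {"slide": [-0.4, -0.06, -0.48], "dr": [0, 0, 0]},
    {"slide": [-0.4, -0.06, -0.48], "dr": [0, 0, 0]},
    {"slide": [0, 0, 0], "dr": [0, 0, 0]}
  ]
}}

```text
t: 9.35
tool_pos: [0.5965, 0.0777, 0.1625]
orientation: [1.642, 2.275, -0.317]
wrist_force: [-0.5, 0.2, -2.3]
width: 0.0491
```

```bash

python3 - <<'E'
from goal import *
s=rec(); p,Rm=cur(s); print(p,s['width'],s['wrist_force'])
G=np.load('G1.npy'); S1=T(Rh,Oh)@np.linalg.inv(G); hi=S1.copy(); hi[2,3]+=.12
q=np.array(s['joint_pos']); q,qs,b=path((p,Rm),(hi[:3,3],hi[:3,:3]),q,18); print(b,margin(qs).round(2),hi[:3,3])
x=getX()
rows(hi[:3,3],hi[:3,:3],18,s)
snap('wrist','w7.png')
E
```

```text
[0.59645187 0.07770181 0.16249678] 0.04908392565413863 [-0.47474013  0.16094599 -2.28284643]
2.5100817015977147e-05 [2.45 0.93 1.2  0.82 1.21 0.52 0.8 ] [ 0.55869459 -0.08150472  0.14362608]
from [0.5965 0.0777 0.1625] dist 0.1647 rot deg 156.6
[{"slide": [-0.135, -0.096, 0.077], "dr": [0.0091, 0.0051, -0.0218]}, {"slide": [-0.124, -0.109, 0.079], "dr": [0.0091, 0.0051, -0.0218]}, {"slide": [-0.111, -0.121, 0.082], "dr": [0.0091, 0.0051, -0.0218]}, {"slide": [-0.096, -0.13, 0.086], "dr": [0.0091, 0.0051, -0.0218]}, {"slide": [-0.081, -0.137, 0.091], "dr": [0.0091, 0.0051, -0.0218]}, {"slide": [-0.065, -0.141, 0.096], "dr": [0.0091, 0.0051, -0.0218]}, {"slide": [-0.048, -0.143, 0.103], "dr": [0.0091, 0.0051, -0.0218]}, {"slide": [-0.032, -0.143, 0.11], "dr": [0.0091, 0.0051, -0.0218]}, {"slide": [-0.016, -0.14, 0.117], "dr": [0.0091, 0.0051, -0.0218]}, {"slide": [-0.001, -0.134, 0.125], "dr": [0.0091, 0.0051, -0.0218]}, {"slide": [0.012, -0.126, 0.132], "dr": [0.0091, 0.0051, -0.0218]}, {"slide": [0.024, -0.115, 0.14], "dr": [0.0091, 0.0051, -0.0218]}, {"slide": [0.035, -0.103, 0.147], "dr": [0.0091, 0.0051, -0.0218]}, {"slide": [0.043, -0.089, 0.154], "dr": [0.0091, 0.0051, -0.0218]}, {"slide": [0.049, -0.074, 0.16], "dr": [0.0091, 0.0051, -0.0218]}, {"slide": [0.053, -0.057, 0.165], "dr": [0.0091, 0.0051, -0.0218]}, {"slide": [0.054, -0.04, 0.17], "dr": [0.0091, 0.0051, -0.0218]}, {"slide": [0.053, -0.023, 0.174], "dr": [0.0091, 0.0051, -0.0218]}]
```

View pics/w7.png

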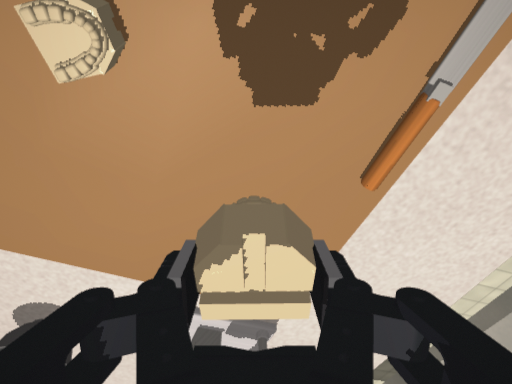

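{"op": "apply_moves", "data": {
  "plan": [
    {"slide": [-0.13, -0.1, 0.08], "dr": [0.009, 0.005, -0.022]},
    {"slide": [-0.12, -0.11, 0.08], "dr": [0.009, 0.005, -0.022]},
    {"slide": [-0.11, -0.12, 0.08], "dr": [0.009, 0.005, -0.022]},
    {"slide": [-0.1, -0.13, 0.09], "dr": [0.009, 0.005, -0.022]},
    {"slide": [-0.08, -0.14, 0.09], "dr": [0.009, 0.005, -0.022]},
    {"slide": [-0.06, -0.14, 0.1], "dr": [0.009, 0.005, -0.022]},
    {"slide": [-0.05, -0.14, 0.1], "dr": [0.009, 0.005, -0.022]},
    {"slide": [-0.03, -0.14, 0.11], "dr": [0.009, 0.005, -0.022]},
    {"slide": [-0.02, -0.14, 0.12], "dr": [0.009, 0.005, -0.022]},
    {"slide": [0, -0.13, 0.12], "dr": [0.009, 0.005, -0.022]}
  ]
}}

```text
t: 10.65
tool_pos: [0.5686, -0.0036, 0.1358]
orientation: [0.158, -2.531, 0.828]
wrist_force: [0.5, 0.5, -1.8]
width: 0.0489
```

```bash

cat > st.py <<'E'
from goal import *
s=rec(); p,Rm=cur(s); print(p,s['width'],s['wrist_force'],s['joint_pos'].round(2))
E
python3 - <<'E'
from st import *
G=np.load('G1.npy'); S1=T(Rh,Oh)@np.linalg.inv(G); hi=S1.copy(); hi[2,3]+=.12
q=np.array(s['joint_pos']); q,qs,b=path((p,Rm),(hi[:3,3],hi[:3,:3]),q,9); print(b,margin(qs).round(2),hi[:3,3])
rows(hi[:3,3],hi[:3,:3],10,s)
E
```

```text
[ 0.56860709 -0.003595    0.13576694] 0.04890599405895398 [ 0.48439288  0.49437191 -1.77313037] [-0.3   1.06 -0.06  1.35  0.48  1.44  1.11]
1.2658196389927493e-05 [2.7  0.93 1.32 1.04 1.52 0.5  0.79] [ 0.55869459 -0.08150472  0.14362608]
from [ 0.5686 -0.0036  0.1358] dist 0.0789 rot deg 64.9
[{"slide": [0.019, -0.13, 0.088], "dr": [0.0069, 0.004, -0.0162]}, {"slide": [0.03, -0.123, 0.094], "dr": [0.0069, 0.004, -0.0162]}, {"slide": [0.04, -0.116, 0.1], "dr": [0.0069, 0.004, -0.0162]}, {"slide": [0.048, -0.107, 0.106], "dr": [0.0069, 0.004, -0.0162]}, {"slide": [0.056, -0.097, 0.112], "dr": [0.0069, 0.004, -0.0162]}, {"slide": [0.062, -0.086, 0.117], "dr": [0.0069, 0.004, -0.0162]}, {"slide": [0.067, -0.074, 0.122], "dr": [0.0069, 0.004, -0.0162]}, {"slide": [0.071, -0.061, 0.127], "dr": [0.0069, 0.004, -0.0162]}, {"slide": [0.073, -0.049, 0.131], "dr": [0.0069, 0.004, -0.0162]}, {"slide": [0.074, -0.035, 0.135], "dr": [0.0069, 0.004, -0.0162]}]
```

Following the model well.

{"op": "apply_moves", "data": {
  "plan": [
    {"slide": [0.02, -0.13, 0.09], "dr": [0.007, 0.004, -0.016]},
    {"slide": [0.03, -0.12, 0.09], "dr": [0.007, 0.004, -0.016]},
    {"slide": [0.04, -0.12, 0.1], "dr": [0.007, 0.004, -0.016]},
    {"slide": [0.05, -0.11, 0.11], "dr": [0.007, 0.004, -0.016]},
    {"slide": [0.06, -0.1, 0.11], "dr": [0.007, 0.004, -0.016]},
    {"slide": [0.06, -0.09, 0.12], "dr": [0.007, 0.004, -0.016]},
    {"slide": [0.07, -0.07, 0.12], "dr": [0.007, 0.004, -0.016]},
    {"slide": [0.07, -0.06, 0.13], "dr": [0.007, 0.004, -0.016]},
    {"slide": [0.07, -0.05, 0.13], "dr": [0.007, 0.004, -0.016]},
    {"slide": [0.07, -0.04, 0.13], "dr": [0.007, 0.004, -0.016]},
    {"slide": [0, 0, 0], "dr": [0, 0, 0]}
  ]
}}

```text
t: 12.02
tool_pos: [0.5541, -0.0744, 0.1221]
orientation: [1.301, -1.593, 0.824]
wrist_force: [-0.0, 1.0, -1.8]
width: 0.049
```

```bash

python3 - <<'E'
from st import *
G=np.load('G1.npy'); S1=T(Rh,Oh)@np.linalg.inv(G); hi=S1.copy(); hi[2,3]+=.06
rows(hi[:3,3],hi[:3,:3],4,s)
snap('side','d8.png'); snap('wrist','w8.png')
print('cast axes now',(Rm@G[:3,:3]).round(3).tolist())
a=cv2.imread('pics/d8.png'); cv2.imwrite('pics/d8c.png',cv2.resize(a[60:320,120:420],None,fx=2.2,fy=2.2,interpolation=3))
E
```

```text
[ 0.55409668 -0.07443828  0.12208012] 0.049011023018976946 [-1.65633848e-03  9.63193024e-01 -1.77765347e+00] [-0.32  1.18 -0.16  1.53  0.92  1.56  1.88]
from [ 0.5541 -0.0744  0.1221] dist 0.0394 rot deg 3.2
[{"slide": [-0.165, -0.038, 0.099], "dr": [-0.0007, -0.0, 0.0021]}, {"slide": [-0.166, -0.037, 0.099], "dr": [-0.0007, -0.0, 0.0021]}, {"slide": [-0.166, -0.035, 0.099], "dr": [-0.0007, -0.0, 0.0021]}, {"slide": [-0.167, -0.033, 0.099], "dr": [-0.0007, -0.0, 0.0021]}]
cast axes now [[0.04, -0.974, -0.223], [-0.009, 0.223, -0.975], [0.999, 0.042, -0.0]]
```

View pics/d8c.png

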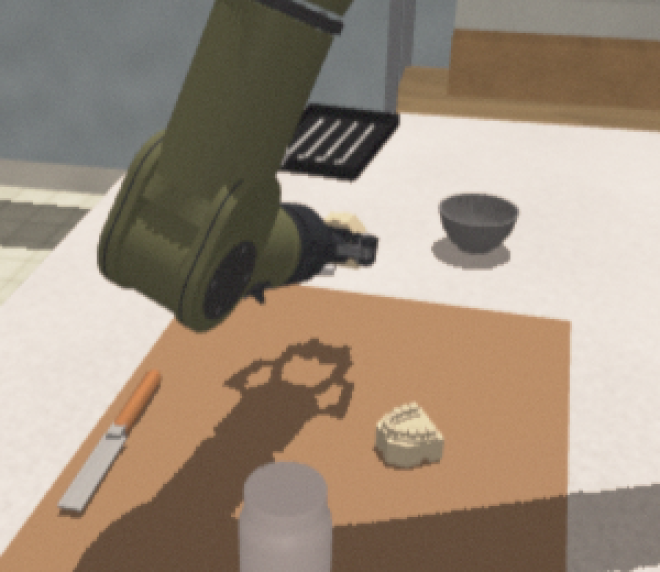

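View pics/w8.png

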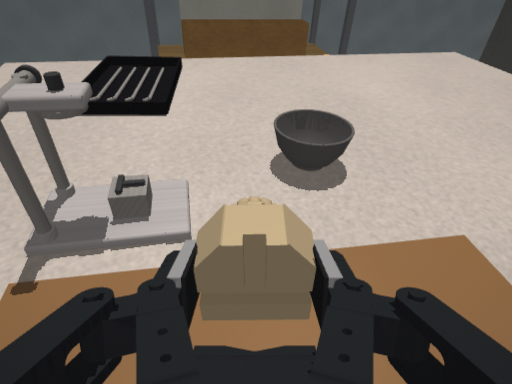

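The cast is held heel down with its groove facing the camera at (255, 260). The stance moves slightly toward -y to keep the wrist clear of the tub.

```bash
sed -i 's/L=(.56,-.08)/L=(.575,-.115)/' goal.py
python3 - <<'E'
from st import *
G=np.load('G1.npy'); S1=T(Rh,Oh)@np.linalg.inv(G); hi=S1.copy(); hi[2,3]+=.04
q=np.array(s['joint_pos'])
q,qs,b=path((p,Rm),(hi[:3,3],hi[:3,:3]),q,5); q,qs,b2=path((hi[:3,3],hi[:3,:3]),(S1[:3,3],S1[:3,:3]),q,4); print(b,b2,margin(qs).round(2),S1[:3,3])
for b2d in(-105,-110,-115):
    b2=np.radians(b2d); S2=castpose(Rh,Oh,b2,.0,.012); S=(S1[:3,3],S1[:3,:3])
    back=(S[0]-S[1][:,2]*.08+[0,0,.05],S[1]); up2=(S2[0]+[0,0,.08],S2[1])
    q3,qa,ba=path(S,back,q,4); q3,qb,bb=path(back,up2,q3,8); q3,qc,bc=path(up2,S2,q3,4)
    D=castpose(Rs,seat,b2,.0,.012); pre=(D[0]+[-.03,0,.07],D[1])
    q4,qd,bd=path(up2,pre,qb[-1],10); q4,qe,be=path(pre,D,q4,4)
    print('  ',b2d,[round(float(v),2) for v in(ba,bb,bc,bd,be)],[float(margin(v).min().round(2)) for v in (qa,qb,qc,qd,qe)],[int(margin(v).argmin()) for v in (qa,qb,qc,qd,qe)],q4.round(2))
rows(hi[:3,3],hi[:3,:3],5,s)
E
```

```text
[ 0.55503403 -0.07437677  0.12276759] 0.04885637083871503 [-0.23765168  0.16878498 -1.23328635] [-0.32  1.18 -0.16  1.53  0.92  1.56  1.88]
3.270234208684887e-06 2.03745378538286e-06 [2.74 0.73 1.34 1.11 1.97 0.59 0.82] [ 0.57369459 -0.11650472  0.02362608]
   -105 [0.0, 0.0, 0.0, 0.0, 0.0] [0.45, 0.19, 0.2, 0.15, 0.3] [5, 6, 6, 3, 3] [ 0.86  1.43 -0.46  2.15  3.65  1.38  2.19]
   -110 [0.0, 0.0, 0.0, 0.0, 0.0] [0.45, 0.13, 0.14, 0.14, 0.3] [5, 6, 6, 6, 3] [ 0.94  1.42 -0.62  2.16  3.53  1.2   2.34]
   -115 [0.0, 0.0, 0.0, 0.0, 0.0] [0.45, 0.06, 0.07, 0.04, 0.18] [5, 6, 6, 6, 6] [ 1.    1.4  -0.75  2.16  3.37  1.07  2.48]
from [ 0.555  -0.0744  0.1228] dist 0.075 rot deg 3.0
[{"slide": [-0.159, -0.12, 0.224], "dr": [-0.0006, 0.0, 0.0016]}, {"slide": [-0.16, -0.119, 0.224], "dr": [-0.0006, 0.0, 0.0016]}, {"slide": [-0.161, -0.118, 0.223], "dr": [-0.0006, 0.0, 0.0016]}, {"slide": [-0.162, -0.118, 0.223], "dr": [-0.0006, 0.0, 0.0016]}, {"slide": [-0.163, -0.117, 0.223], "dr": [-0.0006, 0.0, 0.0016]}]
```

{"op": "apply_moves", "data": {
  "plan": [
    {"slide": [-0.16, -0.12, 0.22], "dr": [-0.001, 0, 0.002]},
    {"slide": [-0.16, -0.12, 0.22], "dr": [-0.001, 0, 0.002]},
    {"slide": [-0.16, -0.12, 0.22], "dr": [-0.001, 0, 0.002]},
    {"slide": [-0.16, -0.12, 0.22], "dr": [0, 0, 0.002]},
    {"slide": [-0.08, -0.06, 0.11], "dr": [0, 0, 0]},
    {"slide": [0, 0, 0], "dr": [0, 0, 0]},
    {"slide": [0, 0, 0], "dr": [0, 0, 0]}
  ]
}}

```text
t: 13.0
tool_pos: [0.5741, -0.1152, 0.0653]
orientation: [1.243, -1.646, 0.841]
wrist_force: [0.4, -0.2, -1.0]
width: 0.0489
```

```bash

python3 - <<'E'
from st import *
G=np.load('G1.npy'); S1=T(Rh,Oh)@np.linalg.inv(G); hi=S1.copy(); hi[2,3]+=.01
rows(hi[:3,3],hi[:3,:3],4,s)
print('cast axes now',(Rm@G[:3,:3]).round(3).tolist())
snap('side','d9.png');snap('scene','s9.png')
a=cv2.imread('pics/d9.png'); b=cv2.imread('pics/s9.png');cv2.imwrite('pics/d9c.png',np.hstack([cv2.resize(a[90:290,170:370],(390,390),interpolation=3),cv2.resize(b[120:320,100:300],(390,390),interpolation=3)]))
E
```

```text
[ 0.5740993  -0.11517424  0.06531984] 0.04886844231162222 [ 0.43293683 -0.16723185 -0.99885935] [-0.27  1.28 -0.13  1.45  0.96  1.51  1.84]
from [ 0.5741 -0.1152  0.0653] dist 0.0317 rot deg 0.6
[{"slide": [-0.144, 0.001, 0.067], "dr": [0.0001, 0.0001, -0.0004]}, {"slide": [-0.144, 0.001, 0.067], "dr": [0.0001, 0.0001, -0.0004]}, {"slide": [-0.144, 0.001, 0.067], "dr": [0.0001, 0.0001, -0.0004]}, {"slide": [-0.144, 0.001, 0.067], "dr": [0.0001, 0.0001, -0.0004]}]
cast axes now [[-0.007, -0.964, -0.265], [0.0, 0.265, -0.964], [1.0, -0.007, -0.002]]
```

View pics/d9c.png

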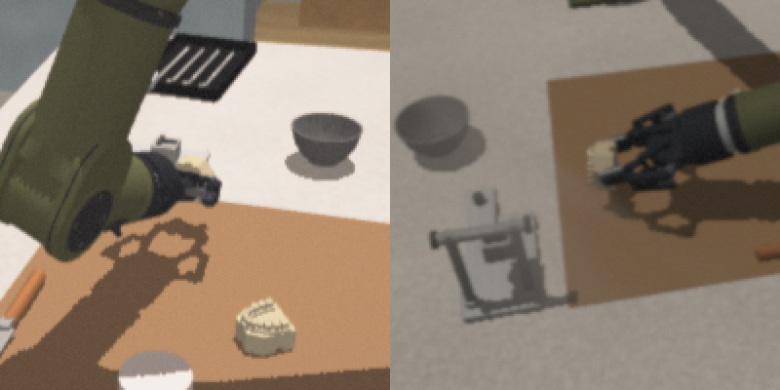

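{"op": "apply_moves", "data": {
  "plan": [
    {"slide": [-0.14, 0, 0.07], "dr": [0, 0, 0]},
    {"slide": [-0.14, 0, 0.07], "dr": [0, 0, 0]},
    {"slide": [-0.14, 0, 0.07], "dr": [0, 0, 0]},
    {"slide": [-0.1, 0, 0.05], "dr": [0, 0, 0]},
    {"slide": [0, 0, 0], "dr": [0, 0, 0]}
  ]
}}

```text
t: 13.72
tool_pos: [0.5739, -0.1164, 0.0343]
orientation: [1.245, -1.646, 0.841]
wrist_force: [0.4, 0.4, -0.6]
width: 0.0492
```

```bash

python3 - <<'E'
from st import *
G=np.load('G1.npy'); S1=T(Rh,Oh)@np.linalg.inv(G)
rows(S1[:3,3],S1[:3,:3],4,s)
E
```

```text
[ 0.57385689 -0.11641589  0.03432851] 0.049187424722217925 [ 0.37198334  0.35657117 -0.58494138] [-0.26  1.33 -0.12  1.43  0.97  1.49  1.82]
from [ 0.5739 -0.1164  0.0343] dist 0.0107 rot deg 0.5
[{"slide": [-0.049, 0.001, 0.021], "dr": [0.0001, 0.0001, -0.0003]}, {"slide": [-0.049, 0.001, 0.021], "dr": [0.0001, 0.0001, -0.0003]}, {"slide": [-0.049, 0.001, 0.021], "dr": [0.0001, 0.0001, -0.0003]}, {"slide": [-0.049, 0.001, 0.021], "dr": [0.0001, 0.0001, -0.0003]}]
```

{"op": "apply_moves", "data": {
  "plan": [
    {"slide": [-0.05, 0, 0.02], "dr": [0, 0, 0]},
    {"slide": [-0.05, 0, 0.02], "dr": [0, 0, 0]},
    {"slide": [-0.04, 0, 0.016], "dr": [0, 0, 0]},
    {"slide": [0, 0, 0], "dr": [0, 0, 0]}
  ]
}}

```text
t: 14.22
tool_pos: [0.5742, -0.1164, 0.0266]
orientation: [1.245, -1.647, 0.842]
wrist_force: [0.1, 0.0, -1.6]
width: 0.0494
```

{"op": "apply_moves", "data": {
  "plan": [
    {"slide": [-0.035, 0, 0.014], "dr": [0, 0, 0]},
    {"slide": [-0.035, 0, 0.014], "dr": [0, 0, 0]}
  ]
}}

```text
t: 14.48
tool_pos: [0.5743, -0.1163, 0.0239]
orientation: [1.243, -1.646, 0.843]
wrist_force: [-1.4, 3.9, 6.5]
width: 0.0488
```

Contact is felt at the predicted height. Releasing.

{"op": "apply_moves", "data": {
  "jaw": 0.85,
  "plan": [
    {"slide": [0, 0, 0], "dr": [0, 0, 0]},
    {"slide": [0, 0, 0], "dr": [0, 0, 0]},
    {"slide": [0, 0, 0], "dr": [0, 0, 0]},
    {"slide": [0, 0, 0], "dr": [0, 0, 0]}
  ]
}}

```text
t: 14.98
tool_pos: [0.5745, -0.1169, 0.0244]
orientation: [1.242, -1.646, 0.844]
wrist_force: [-0.1, -0.5, -0.8]
width: 0.0727
```

```bash

python3 - <<'E'
from st import *
c=snap('wrist','w10.png')
S2=castpose(Rh,Oh,np.radians(-110),0,.012)
back=p-Rm[:,2]*.09+np.array([0,0,.04]); print(back)
rows(back,Rm,5,s)
E
```

```text
[ 0.57451131 -0.11688482  0.024378  ] 0.07268376087049597 [-0.11849415 -0.4789156  -0.84169913] [-0.27  1.35 -0.12  1.41  0.97  1.49  1.82]
[ 0.5965139  -0.03657259  0.09852228]
from [ 0.5745 -0.1169  0.0244] dist 0.1115 rot deg 0.0
[{"slide": [0.148, -0.002, -0.421], "dr": [0.0, 0.0, 0.0]}, {"slide": [0.148, -0.002, -0.421], "dr": [0.0, 0.0, 0.0]}, {"slide": [0.148, -0.002, -0.421], "dr": [0.0, 0.0, 0.0]}, {"slide": [0.148, -0.002, -0.421], "dr": [0.0, 0.0, 0.0]}, {"slide": [0.148, -0.002, -0.421], "dr": [0.0, 0.0, 0.0]}]
```

View pics/w10.png

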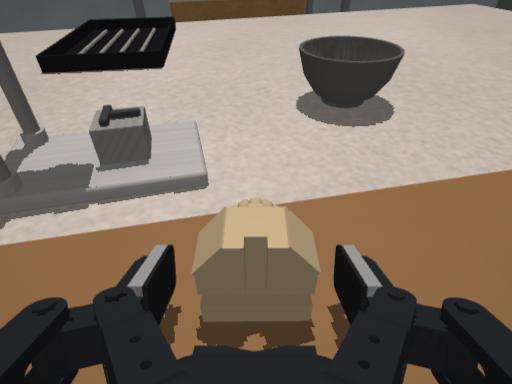

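The cast stands on its heel at (255, 260), free of both fingers. Backing off along the tool axis.

{"op": "apply_moves", "data": {
  "plan": [
    {"slide": [0, 0, -0.2], "dr": [0, 0, 0]},
    {"slide": [0, 0, -0.4], "dr": [0, 0, 0]},
    {"slide": [0, 0, -0.6], "dr": [0, 0, 0]},
    {"slide": [0.2, 0, -0.6], "dr": [0, 0, 0]},
    {"slide": [0.4, 0, -0.4], "dr": [0, 0, 0]},
    {"slide": [0.4, 0, -0.2], "dr": [0, 0, 0]},
    {"slide": [0, 0, 0], "dr": [0, 0, 0]}
  ]
}}

```text
t: 15.9
tool_pos: [0.6002, -0.02, 0.1221]
orientation: [1.246, -1.648, 0.845]
wrist_force: [0.0, 0.4, -0.4]
width: 0.0727
```

```bash

python3 - <<'E'
from st import *
c=snap('wrist','w11.png'); W=cloud(c)
# front face/top of cast: z ~ .05
m=(np.abs(W[:,:,0]-.575)<.05)&(np.abs(W[:,:,1]+.11)<.05)&(W[:,:,2]>.006)&(W[:,:,2]<.06)
P=W[m]; print(len(P),P.min(0),P.max(0))
a=P@np.r_[cz]; l=P@Rh[:,1]
print('cz dir range',np.percentile(a,[1,25,50,99]),'expect underside', Oh@cz,'y',np.percentile(l,[.5,99.5]),Oh@Rh[:,1],'z top',np.percentile(P[:,2],99.5))
# fit underside plane: points near min a
Q=P[a<Oh@cz+.006]; 
ctr=Q.mean(0); u,sv,v=np.linalg.svd(Q-ctr); print(len(Q),'normal',v[2].round(3),'cz',cz.round(3),'off',ctr@cz-Oh@cz)
E
```

```text
[ 0.60018508 -0.02004817  0.12212752] 0.07268647702094279 [ 0.01158222  0.4198266  -0.37809214] [-0.37  1.24 -0.16  1.29  0.88  1.68  1.94]
3188 [ 0.54652985 -0.13694996  0.00607887] [ 0.60198263 -0.09588345  0.05208845]
cz dir range [-0.05072184 -0.04964162 -0.04649166 -0.01891293] expect underside -0.049739480910706596 y [-0.60933536 -0.55879802] -0.5851715403030041 z top 0.0516499240898461
2039 normal [0.262 0.965 0.001] cz [-0.259 -0.966  0.   ] off 0.001324235687378654
```

View pics/w11.png

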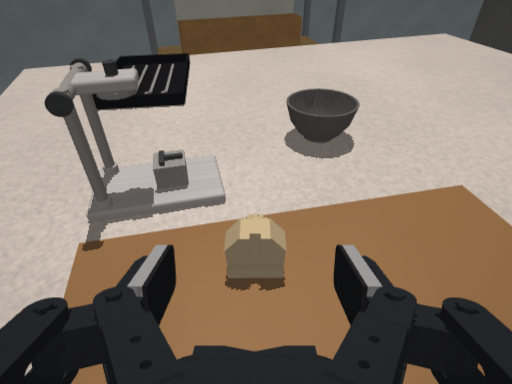

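```bash

python3 - <<'E'
from st import *
Oh2=Oh+Rh[:,1]*.001
S2=castpose(Rh,Oh2,np.radians(-110),0.001,.012); print('S2',S2[0].round(4),S2[1].round(3).tolist())
up2=(S2[0]+[0,0,.10],S2[1])
q,qs,b=path((p,Rm),up2,s['joint_pos'],10); print(b,margin(qs).round(2))
rows(up2[0],up2[1],10,s)
E
```

```text
[ 0.59969034 -0.02029601  0.12111675] 0.07241731258738379 [-0.31382776 -0.12137537 -0.29067748] [-0.37  1.24 -0.16  1.29  0.88  1.68  1.94]
S2 [ 0.575  -0.1111  0.0157] [[-0.243, -0.966, 0.089], [-0.908, 0.259, 0.33], [-0.342, 0.0, -0.94]]
2.7319154992858548e-05 [2.23 0.92 0.57 0.78 1.62 0.53 0.09]
from [ 0.5997 -0.0203  0.1211] dist 0.0943 rot deg 87.5
[{"slide": [0.062, -0.001, 0.178], "dr": [-0.0001, -0.0243, -0.0002]}, {"slide": [0.088, -0.001, 0.167], "dr": [-0.0001, -0.0243, -0.0002]}, {"slide": [0.113, -0.001, 0.151], "dr": [-0.0001, -0.0243, -0.0002]}, {"slide": [0.134, -0.001, 0.132], "dr": [-0.0001, -0.0243, -0.0002]}, {"slide": [0.153, -0.0, 0.11], "dr": [-0.0001, -0.0243, -0.0002]}, {"slide": [0.168, -0.0, 0.086], "dr": [-0.0001, -0.0243, -0.0002]}, {"slide": [0.179, -0.0, 0.059], "dr": [-0.0001, -0.0243, -0.0002]}, {"slide": [0.186, 0.0, 0.031], "dr": [-0.0001, -0.0243, -0.0002]}, {"slide": [0.189, 0.0, 0.003], "dr": [-0.0001, -0.0243, -0.0002]}, {"slide": [0.187, 0.0, -0.026], "dr": [-0.0001, -0.0243, -0.0002]}]
```

```bash

python3 - <<'E'
from st import *
Oh2=Oh+Rh[:,1]*.001
for bd in (-102,-106):
    S2=castpose(Rh,Oh2,np.radians(bd),0.005,.012); print('S2',S2[0].round(4))
    up2=(S2[0]+[0,0,.09],S2[1])
    q,qs,b=path((p,Rm),up2,s['joint_pos'],10); print(b,margin(qs).round(2))
    D=castpose(Rs,seat,np.radians(bd),.005,.012); pre=(D[0]+[-.03,0,.07],D[1])
    q4,qd,bd_=path(up2,pre,q,10); q4,qe,be=path(pre,D,q4,4); print(bd_,be,margin(qd).round(2),margin(qe).round(2))
rows(up2[0],up2[1],10,s)
E
```

```text
[ 0.59969034 -0.02029601  0.12111675] 0.07241731258738379 [-0.31382776 -0.12137537 -0.29067748] [-0.37  1.24 -0.16  1.29  0.88  1.68  1.94]
S2 [ 0.5746 -0.1125  0.0192]
2.5451515745887855e-05 [2.35 0.91 0.68 0.78 1.68 0.52 0.2 ]
0.00021379894638003303 6.105961096037045e-06 [2.18 0.76 0.71 0.12 0.45 0.38 0.26] [2.18 0.64 1.11 0.29 0.43 0.56 0.54]
S2 [ 0.5748 -0.1118  0.0194]
2.639030784545287e-05 [2.29 0.92 0.62 0.78 1.66 0.53 0.15]
0.00024674836290630785 6.001487453696685e-06 [2.09 0.78 0.65 0.15 0.54 0.37 0.18] [2.1  0.65 0.96 0.29 0.51 0.72 0.43]
from [ 0.5997 -0.0203  0.1211] dist 0.0956 rot deg 83.5
[{"slide": [0.051, -0.001, 0.184], "dr": [-0.0001, -0.0232, -0.0002]}, {"slide": [0.077, -0.001, 0.175], "dr": [-0.0001, -0.0232, -0.0002]}, {"slide": [0.102, -0.001, 0.162], "dr": [-0.0001, -0.0232, -0.0002]}, {"slide": [0.124, -0.001, 0.145], "dr": [-0.0001, -0.0232, -0.0002]}, {"slide": [0.144, -0.0, 0.126], "dr": [-0.0001, -0.0232, -0.0002]}, {"slide": [0.161, -0.0, 0.103], "dr": [-0.0001, -0.0232, -0.0002]}, {"slide": [0.174, -0.0, 0.079], "dr": [-0.0001, -0.0232, -0.0002]}, {"slide": [0.184, 0.0, 0.053], "dr": [-0.0001, -0.0232, -0.0002]}, {"slide": [0.189, 0.0, 0.026], "dr": [-0.0001, -0.0232, -0.0002]}, {"slide": [0.191, 0.0, -0.002], "dr": [-0.0001, -0.0232, -0.0002]}]
```

{"op": "apply_moves", "data": {
  "plan": [
    {"slide": [0.05, 0, 0.18], "dr": [0, -0.023, 0]},
    {"slide": [0.08, 0, 0.17], "dr": [0, -0.023, 0]},
    {"slide": [0.1, 0, 0.16], "dr": [0, -0.023, 0]},
    {"slide": [0.12, 0, 0.15], "dr": [0, -0.023, 0]},
    {"slide": [0.14, 0, 0.13], "dr": [0, -0.023, 0]},
    {"slide": [0.16, 0, 0.1], "dr": [0, -0.023, 0]},
    {"slide": [0.17, 0, 0.08], "dr": [0, -0.023, 0]},
    {"slide": [0.18, 0, 0.05], "dr": [0, -0.023, 0]},
    {"slide": [0.19, 0, 0.03], "dr": [0, -0.023, 0]},
    {"slide": [0.19, 0, 0], "dr": [0, -0.023, 0]},
    {"slide": [0, 0, 0], "dr": [0, 0, 0]}
  ]
}}

```text
t: 17.32
tool_pos: [0.5616, -0.1271, 0.0961]
orientation: [-1.735, 2.321, 0.271]
wrist_force: [-0.5, 0.4, -0.6]
width: 0.0726
```

```bash

python3 - <<'E'
from st import *
Oh2=Oh+Rh[:,1]*.001
S2=castpose(Rh,Oh2,np.radians(-106),0.005,.012)
rows(S2[0]+[0,0,.05],S2[1],5,s)
c=snap('wrist','w12.png'); W=cloud(c)
m=(np.abs(W[:,:,0]-.575)<.05)&(np.abs(W[:,:,1]+.11)<.05)&(W[:,:,2]>.04)&(W[:,:,2]<.06)
P=W[m]; a=(P-Oh)@cz; l=(P-Oh)@Rh[:,1]; print('z dir',np.percentile(a,[1,50,99]),'y',np.percentile(l,[.5,99.5]),np.median(P[:,2]))
E
```

```text
[ 0.56163051 -0.12712423  0.0961396 ] 0.07263151219594038 [-0.51887992  0.37258463 -0.61322044] [ 0.76  0.99 -0.83  1.8   0.65  0.64  2.53]
from [ 0.5616 -0.1271  0.0961] dist 0.0335 rot deg 1.8
[{"slide": [-0.039, -0.034, 0.123], "dr": [0.0001, 0.0006, -0.0008]}, {"slide": [-0.04, -0.035, 0.123], "dr": [0.0001, 0.0006, -0.0008]}, {"slide": [-0.04, -0.035, 0.123], "dr": [0.0001, 0.0006, -0.0008]}, {"slide": [-0.04, -0.035, 0.123], "dr": [0.0001, 0.0006, -0.0008]}, {"slide": [-0.04, -0.035, 0.123], "dr": [0.0001, 0.0006, -0.0008]}]
z dir [0.00039073 0.01912475 0.03398557] y [-0.02021748  0.0228884 ] 0.048465721393583586
```

View pics/w12.png

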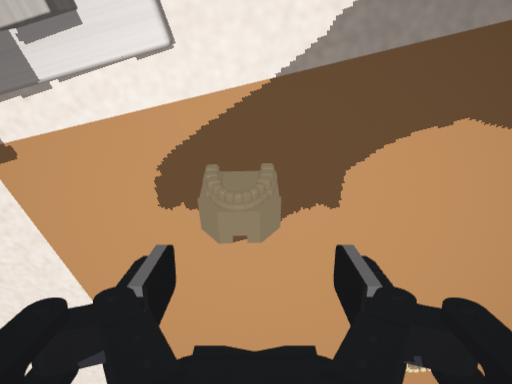

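The cast sits between the fingers at (240, 200), teeth up the picture. I'll correct the offset and go down.

{"op": "apply_moves", "data": {
  "plan": [
    {"slide": [-0.04, -0.03, 0.12], "dr": [0, 0.001, -0.001]},
    {"slide": [-0.04, -0.03, 0.12], "dr": [0, 0.001, -0.001]},
    {"slide": [-0.04, -0.04, 0.12], "dr": [0, 0, -0.001]},
    {"slide": [-0.04, -0.04, 0.12], "dr": [0, 0, -0.001]},
    {"slide": [-0.03, -0.03, 0.09], "dr": [0, 0, 0]},
    {"slide": [0, 0, 0], "dr": [0, 0, 0]}
  ]
}}

```text
t: 18.12
tool_pos: [0.577, -0.1013, 0.0713]
orientation: [-1.79, 2.29, 0.257]
wrist_force: [0.1, -0.2, -0.0]
width: 0.0727
```

```bash

python3 - <<'E'
from st import *
Oh2=Oh+Rh[:,1]*.001
S2=castpose(Rh,Oh2,np.radians(-106),0.005,.012); print(S2[0])
rows(S2[0],S2[1],5,s)
E
```

```text
[ 0.57696132 -0.10134267  0.07131358] 0.07272692389289923 [ 0.07098211 -0.19152168 -0.04726234] [ 0.68  1.02 -0.79  1.79  0.69  0.6   2.5 ]
[ 0.57481882 -0.11181248  0.01942612]
from [ 0.577  -0.1013  0.0713] dist 0.053 rot deg 1.1
[{"slide": [0.099, -0.002, 0.187], "dr": [0.0002, 0.0002, 0.0005]}, {"slide": [0.099, -0.002, 0.187], "dr": [0.0002, 0.0002, 0.0005]}, {"slide": [0.099, -0.002, 0.187], "dr": [0.0002, 0.0002, 0.0005]}, {"slide": [0.099, -0.002, 0.188], "dr": [0.0002, 0.0002, 0.0005]}, {"slide": [0.098, -0.002, 0.188], "dr": [0.0002, 0.0002, 0.0005]}]
```

{"op": "apply_moves", "data": {
  "plan": [
    {"slide": [0.1, 0, 0.18], "dr": [0, 0, 0.001]},
    {"slide": [0.1, 0, 0.18], "dr": [0, 0, 0.001]},
    {"slide": [0.1, 0, 0.18], "dr": [0, 0, 0]},
    {"slide": [0.09, 0, 0.17], "dr": [0, 0, 0]},
    {"slide": [0, 0, 0], "dr": [0, 0, 0]},
    {"slide": [0, 0, 0], "dr": [0, 0, 0]}
  ]
}}

```text
t: 18.88
tool_pos: [0.5738, -0.1118, 0.0283]
orientation: [-1.774, 2.306, 0.259]
wrist_force: [-0.6, -0.4, -0.9]
width: 0.0725
```

```bash

python3 - <<'E'
from st import *
Oh2=Oh+Rh[:,1]*.001
S2=castpose(Rh,Oh2,np.radians(-106),0.005,.012)
rows(S2[0],S2[1],2,s)
c=snap('wrist','w13.png')
E
```

```text
[ 0.57383555 -0.11182618  0.02825838] 0.07247137065587893 [-0.58158426 -0.42723446 -0.86657666] [ 0.67  1.08 -0.73  1.79  0.74  0.53  2.48]
from [ 0.5738 -0.1118  0.0283] dist 0.0089 rot deg 0.4
[{"slide": [0.022, -0.01, 0.085], "dr": [0.0005, 0.0003, 0.0001]}, {"slide": [0.022, -0.01, 0.086], "dr": [0.0005, 0.0003, 0.0001]}]
```

View pics/w13.png

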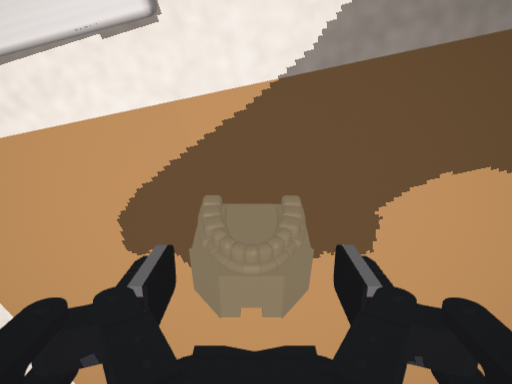

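Well centred, with the cast between the pads at (252, 260). Last 8 mm, then grip.

{"op": "apply_moves", "data": {
  "plan": [
    {"slide": [0.02, -0.01, 0.09], "dr": [0, 0, 0]},
    {"slide": [0.02, -0.01, 0.08], "dr": [0, 0, 0]},
    {"slide": [0, 0, 0], "dr": [0, 0, 0]}
  ]
}}

```text
t: 19.3
tool_pos: [0.5754, -0.1115, 0.0196]
orientation: [-1.774, 2.305, 0.258]
wrist_force: [-0.3, -0.6, 0.7]
width: 0.0725
```

{"op": "apply_moves", "data": {
  "jaw": 0,
  "plan": [
    {"slide": [0, 0, 0], "dr": [0, 0, 0]},
    {"slide": [0, 0, 0], "dr": [0, 0, 0]},
    {"slide": [0, 0, 0], "dr": [0, 0, 0]},
    {"slide": [0, 0, 0], "dr": [0, 0, 0]},
    {"slide": [0, 0, 0], "dr": [0, 0, 0]}
  ]
}}

```text
t: 19.92
tool_pos: [0.5755, -0.1115, 0.0202]
orientation: [-1.774, 2.305, 0.257]
wrist_force: [-1.0, 0.6, 0.3]
width: 0.049
```

```bash

python3 - <<'E'
from st import *
Oh2=Oh+Rh[:,1]*.001
# assume cast exactly heel-vertical; orientation yaw from jaws: project tool y
y=Rm[:,1].copy(); print('tool y',y.round(4),'cast y',Rh[:,1].round(4))
yy=y.copy(); yy[2]=0; yy/=np.linalg.norm(yy); yy*=np.sign(yy@Rh[:,1])
Rn=np.c_[up,yy,np.cross(up,yy)]
On=Oh2.copy()+ yy*((p-Oh2)@yy)   # centred by jaws
G2=np.linalg.inv(T(Rm,p))@T(Rn,On); np.save('G2.npy',G2); print(G2.round(4).tolist())
D=T(Rs,seat)@np.linalg.inv(G2); print('D',D[:3,3].round(4),'toolz',D[:3,2].round(3))
lift=p+[0,0,.11]
q,qs,b=path((p,Rm),(lift,Rm),s['joint_pos'],4);print(b,margin(qs).round(2))
pre=(D[:3,3]+[-.04,0.0,.05],D[:3,:3])
q,qs,b=path((lift,Rm),pre,q,14);print(b,margin(qs).round(2)); q,qs,b=path(pre,(D[:3,3],D[:3,:3]),q,5);print(b,margin(qs).round(2))
rows(lift,Rm,5,s)
E
```

```text
[ 0.57551493 -0.11151197  0.02020204] 0.04896782857261789 [-1.03801759  0.63716829  0.26732811] [ 0.66  1.09 -0.72  1.79  0.75  0.52  2.48]
tool y [-0.9668  0.2554  0.0036] cast y [-0.9659  0.2588  0.    ]
[[-0.2795, 0.001, 0.9601, -0.0095], [0.0036, 1.0, 0.0, 0.0], [-0.9601, 0.0035, -0.2795, -0.0022], [0.0, 0.0, 0.0, 1.0]]
D [ 0.6408 -0.2638  0.0485] toolz [ 0.959 -0.037 -0.28 ]
1.2087636490937368e-05 [2.28 1.03 0.61 0.77 1.61 0.53 0.12]
0.00024106700297895253 [2.11 0.74 0.66 0.13 0.5  0.37 0.13]
4.853623437989436e-06 [2.12 0.66 1.01 0.28 0.5  0.67 0.45]
from [ 0.5755 -0.1115  0.0202] dist 0.11 rot deg 0.0
[{"slide": [-0.123, 0.002, -0.422], "dr": [0.0, 0.0, 0.0]}, {"slide": [-0.123, 0.002, -0.422], "dr": [0.0, 0.0, 0.0]}, {"slide": [-0.123, 0.002, -0.422], "dr": [0.0, 0.0, 0.0]}, {"slide": [-0.123, 0.002, -0.422], "dr": [0.0, 0.0, 0.0]}, {"slide": [-0.123, 0.002, -0.422], "dr": [0.0, 0.0, 0.0]}]
```

{"op": "apply_moves", "data": {
  "plan": [
    {"slide": [-0.05, 0, -0.15], "dr": [0, 0, 0]},
    {"slide": [-0.12, 0, -0.42], "dr": [0, 0, 0]},
    {"slide": [-0.12, 0, -0.42], "dr": [0, 0, 0]},
    {"slide": [-0.12, 0, -0.42], "dr": [0, 0, 0]},
    {"slide": [-0.12, 0, -0.42], "dr": [0, 0, 0]},
    {"slide": [-0.06, 0, -0.2], "dr": [0, 0, 0]},
    {"slide": [0, 0, 0], "dr": [0, 0, 0]}
  ]
}}

```text
t: 20.8
tool_pos: [0.5761, -0.1113, 0.1351]
orientation: [-1.775, 2.302, 0.254]
wrist_force: [0.4, 0.3, -2.9]
width: 0.0495
```

```bash

python3 - <<'E'
from st import *
G2=np.load('G2.npy'); D=T(Rs,seat)@np.linalg.inv(G2)
pre=(D[:3,3]+[-.05,0.0,.05],D[:3,:3])
x=getX()
for M in [(.5,-.15,.2),(.5,-.2,.16),(.55,-.2,.15),(.5,-.25,.16),(.45,-.15,.16),(.55,-.15,.2)]:
    m=(np.array(M),D[:3,:3])
    q,qs,b=path((p,Rm),m,s['joint_pos'],14)
    q,qs2,b2=path(m,pre,q,5); q,qs3,b3=path(pre,(D[:3,3],D[:3,:3]),q,5)
    print(M,np.round([b,b2,b3],3),margin(qs).round(2),margin(qs2).min().round(2),margin(qs3).min().round(2),'maxstep',np.abs(np.diff(qs,axis=0)).max().round(2))
print('rot',np.degrees(np.linalg.norm(R.from_matrix(Rm.T@D[:3,:3]).as_rotvec())))
c=snap('wrist','w14.png')
E
```

```text
[ 0.57612772 -0.11133194  0.13513444] 0.049489726977941614 [ 0.42850479  0.25065224 -2.88727889] [ 0.73  0.94 -0.87  1.76  0.61  0.72  2.54]
(0.5, -0.15, 0.2) [0.768 0.466 0.   ] [1.88 0.73 0.01 0.01 0.77 0.37 0.01] 0.01 0.09 maxstep 0.62
(0.5, -0.2, 0.16) [0.528 0.19  0.   ] [1.84 0.63 0.01 0.01 0.6  0.35 0.01] 0.01 0.11 maxstep 0.62
(0.55, -0.2, 0.15) [0.218 0.    0.   ] [1.98 0.58 0.01 0.01 0.72 0.36 0.01] 0.01 0.09 maxstep 0.71
(0.5, -0.25, 0.16) [0.309 0.    0.   ] [1.75 0.64 0.01 0.01 0.61 0.36 0.01] 0.01 0.07 maxstep 0.57
(0.45, -0.15, 0.16) [0.994 0.572 0.   ] [1.78 0.57 0.01 0.01 0.4  0.32 0.01] 0.01 0.14 maxstep 0.6
(0.55, -0.15, 0.2) [0.46  0.231 0.   ] [2.03 0.68 0.01 0.01 0.9  0.37 0.01] 0.01 0.08 maxstep 0.67
rot 127.49516650024805
```

View pics/w14.png

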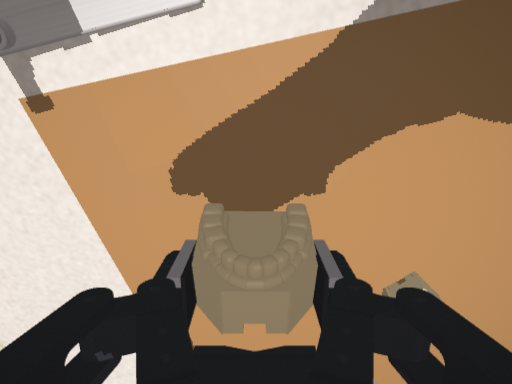

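```bash

cat > jp.py <<'E'
from st import *
G2=np.load('G2.npy'); D=T(Rs,seat)@np.linalg.inv(G2)
x=getX()
def elbow_pts(q):
    t=lambda a,b,c:T(np.eye(3),[a,b,c]); pp=x
    A=rz(pp[11]-q[0])@t(0,pp[1],pp[0])@ry(q[1])@t(0,pp[4],0)@rz(-q[2])@t(pp[3],0,pp[2]); B=A@ry(q[3])@t(pp[6],pp[7],0)@rz(-q[4])@t(0,pp[9],pp[5])
    return A[:3,3],B[:3,3]
def best(pose,q0,seeds):
    out=[]
    for sd in seeds:
        q,e1,e2=ik(pose[0],pose[1],np.array(sd),wt=.003)
        if e1<1e-3 and e2<1e-2: out.append((np.min(margin(q[None])),np.abs(q-q0).sum(),q))
    return out
E
python3 - <<'E'
from jp import *
rng=np.random.default_rng(0)
q0=s['joint_pos']
for off in [(-.05,0,.05),(-.06,.02,.10),(-.1,.02,.10)]:
    pre=(D[:3,3]+off,D[:3,:3])
    base=np.array([.9,1.4,-.5,2.1,3.6,1.3,2.2])
    o=best(pre,q0,[base+rng.normal(0,.25,7) for _ in range(25)])
    o.sort(key=lambda a:a[1]-3*min(a[0],.4))
    for a in o[:3]:
        q=a[2]; tr=[fk2(q0+(q-q0)*k/20,x) for k in range(21)]
        wz=[elbow_pts(q0+(q-q0)*k/20) for k in range(21)]
        print(off,a[0].round(2),a[1].round(2),q.round(2)); 
    print('tcp',[t[:3,3].round(2).tolist() for t in tr][::3]); print('tz',[t[:3,2].round(2).tolist() for t in tr][::3]); print('wrist',[w[1].round(2).tolist() for w in wz][::3])
E
```

```text
[ 0.5758729  -0.1113631   0.13460446] 0.04965608314314822 [ 0.35618819 -0.01491746 -1.78020784] [ 0.73  0.94 -0.87  1.76  0.61  0.72  2.54]
(-0.05, 0, 0.05) 0.23 5.23 [ 1.05  1.41 -0.67  2.33  3.59  1.31  2.43]
(-0.05, 0, 0.05) 0.23 5.25 [ 1.04  1.4  -0.66  2.33  3.59  1.32  2.42]
(-0.05, 0, 0.05) 0.17 5.12 [ 1.08  1.43 -0.72  2.32  3.57  1.28  2.49]
tcp [[0.58, -0.11, 0.13], [0.53, -0.22, 0.07], [0.5, -0.31, 0.02], [0.51, -0.37, 0.0], [0.54, -0.4, -0.0], [0.57, -0.37, 0.01], [0.59, -0.31, 0.06]]
tz [[0.07, 0.27, -0.96], [0.01, 0.01, -1.0], [0.06, -0.22, -0.97], [0.21, -0.37, -0.9], [0.43, -0.42, -0.8], [0.67, -0.35, -0.65], [0.87, -0.18, -0.45]]
wrist [[0.55, -0.2, 0.45], [0.52, -0.22, 0.39], [0.49, -0.24, 0.34], [0.44, -0.25, 0.3], [0.4, -0.26, 0.26], [0.35, -0.26, 0.23], [0.31, -0.26, 0.2]]
(-0.06, 0.02, 0.1) 0.09 4.94 [ 1.09  1.37 -0.84  2.43  3.44  1.31  2.57]
(-0.06, 0.02, 0.1) 0.13 5.06 [ 1.04  1.34 -0.75  2.43  3.48  1.35  2.48]
(-0.06, 0.02, 0.1) 0.07 4.94 [ 1.1   1.38 -0.86  2.43  3.43  1.31  2.59]
tcp [[0.58, -0.11, 0.13], [0.52, -0.2, 0.07], [0.5, -0.29, 0.03], [0.5, -0.3
[... 347 characters left out ...]
, 0.26], [0.3, -0.23, 0.25]]
(-0.1, 0.02, 0.1) 0.04 5.28 [ 1.11  1.38 -0.77  2.52  3.51  1.4   2.56]
(-0.1, 0.02, 0.1) 0.04 5.39 [ 1.07  1.36 -0.7   2.52  3.55  1.44  2.5 ]
(-0.1, 0.02, 0.1) 0.04 5.47 [ 1.05  1.35 -0.65  2.52  3.57  1.46  2.46]
tcp [[0.58, -0.11, 0.13], [0.5, -0.22, 0.07], [0.47, -0.32, 0.03], [0.47, -0.38, 0.02], [0.5, -0.4, 0.02], [0.53, -0.37, 0.05], [0.55, -0.3, 0.1]]
tz [[0.07, 0.27, -0.96], [-0.03, -0.01, -1.0], [-0.0, -0.27, -0.96], [0.15, -0.45, -0.88], [0.4, -0.49, -0.77], [0.66, -0.39, -0.64], [0.87, -0.19, -0.45]]
wrist [[0.55, -0.2, 0.45], [0.51, -0.22, 0.39], [0.47, -0.23, 0.35], [0.42, -0.24, 0.31], [0.37, -0.24, 0.28], [0.31, -0.24, 0.26], [0.26, -0.24, 0.24]]
```

```bash

cat > tp.py <<'E'
from jp import *
def bez(ctrl,a):
    # piecewise-linear through ctrl [(a,p)]
    A=[c[0] for c in ctrl]; P=np.array([c[1] for c in ctrl]); return np.array([np.interp(a,A,P[:,i]) for i in range(3)])
def orient(q0,qT,a): return fk2(q0+(qT-q0)*a,x)[:3,:3]
E
python3 - <<'E'
from tp import *
q0=s['joint_pos']; qT=np.array([1.05,1.41,-.67,2.33,3.59,1.31,2.43])
pre=D[:3,3]+[-.05,0,.05]; RE=D[:3,:3]
dR=R.from_matrix(orient(q0,qT,1).T@RE).as_rotvec()
import itertools
N=18
for mid in itertools.product([.46,.52,.56],[-.12,-.2,-.28],[.15,.2]):
  for a1,a2 in [(.4,.8),(.3,.7)]:
    ctrl=[(0,p),(a1,mid),(a2,np.array(mid)*.5+(pre+[0,0,.03])*.5),(1,pre)]
    q=q0;qs=[];bad=0
    for k in range(1,N+1):
        a=k/N; q,e1,e2=ik(bez(ctrl,a),orient(q0,qT,a)@R.from_rotvec(dR*a).as_matrix(),q); qs.append(q); bad=max(bad,e1*10,e2)
    qs=np.array(qs); q5,qq,b5=path((pre,RE),(D[:3,3],RE),q,4)
    if bad<.02: print(np.round(mid,2),a1,round(bad,4),margin(qs).round(2),'final',margin(qq).min().round(2),'step',np.abs(np.diff(qs,axis=0)).max().round(2))
E
```

```text
[ 0.5758729  -0.1113631   0.13460446] 0.04965608314314822 [ 0.35618819 -0.01491746 -1.78020784] [ 0.73  0.94 -0.87  1.76  0.61  0.72  2.54]
[ 0.46 -0.2   0.15] 0.3 0.0 [2.09 0.73 0.63 0.01 0.49 0.56 0.09] final 0.27 step 0.24
[ 0.46 -0.2   0.2 ] 0.3 0.0001 [2.04 0.71 0.62 0.01 0.51 0.58 0.03] final 0.27 step 0.25
[ 0.46 -0.28  0.15] 0.4 0.0047 [1.85 0.59 0.45 0.01 0.64 0.57 0.01] final 0.02 step 0.31
[ 0.46 -0.28  0.15] 0.3 0.0 [1.98 0.69 0.63 0.06 0.54 0.63 0.01] final 0.27 step 0.23
[ 0.46 -0.28  0.2 ] 0.4 0.0021 [1.85 0.59 0.45 0.01 0.64 0.61 0.01] final 0.02 step 0.24
[ 0.46 -0.28  0.2 ] 0.3 0.0001 [1.85 0.59 0.34 0.06 0.64 0.62 0.01] final 0.02 step 0.24
[ 0.52 -0.12  0.15] 0.3 0.0 [2.14 0.75 0.64 0.04 0.48 0.53 0.12] final 0.27 step 0.27
[ 0.52 -0.12  0.2 ] 0.3 0.0 [2.09 0.73 0.63 0.03 0.49 0.55 0.1 ] final 0.27 step 0.27
[ 0.52 -0.2   0.15] 0.4 0.0 [2.08 0.73 0.64 0.02 0.49 0.56 0.06] final 0.27 step 0.26
[ 0.52 -0.2   0.15] 0.3 0.0 [2.07 0.72 0.63 0.07 0.5  0.59 0.04] final 0.27 step 0.25
[ 0.52 -0.2   0.2 ] 0.4 0.0001 [2.03 0.71 0.63 0.02 0.52 0.59 0.02] final 0.27 step 0.27
[... 615 characters left out ...]
 0.56 -0.12  0.2 ] 0.4 0.0001 [2.09 0.73 0.63 0.03 0.49 0.54 0.07] final 0.27 step 0.3
[ 0.56 -0.12  0.2 ] 0.3 0.0001 [2.08 0.73 0.63 0.07 0.5  0.58 0.05] final 0.27 step 0.28
[ 0.56 -0.2   0.15] 0.4 0.0 [2.07 0.72 0.63 0.07 0.5  0.6  0.03] final 0.27 step 0.26
[ 0.56 -0.2   0.15] 0.3 0.0 [2.04 0.71 0.63 0.1  0.51 0.62 0.01] final 0.27 step 0.25
[ 0.56 -0.2   0.2 ] 0.4 0.0 [1.97 0.68 0.63 0.07 0.55 0.63 0.01] final 0.25 step 0.28
[ 0.56 -0.2   0.2 ] 0.3 0.0001 [1.92 0.65 0.48 0.1  0.58 0.64 0.01] final 0.17 step 0.26
[ 0.56 -0.28  0.15] 0.4 0.0066 [1.85 0.59 0.23 0.13 0.64 0.65 0.01] final 0.01 step 0.26
[ 0.56 -0.28  0.15] 0.3 0.0176 [1.85 0.59 0.01 0.14 0.64 0.53 0.01] final 0.01 step 0.26
```

```bash

python3 - <<'E'
from tp import *
q0=s['joint_pos']; pre=D[:3,3]+[-.05,0,.05]; RE=D[:3,:3]
w=R.from_matrix(Rm.T@RE).as_rotvec(); print('w',w)
N=16
for mid in [(.58,-.19,.12),(.56,-.19,.13),(.56,-.16,.13),(.58,-.15,.13),(.54,-.16,.13),(.56,-.22,.12),(.60,-.16,.13)]:
    ctrl=[(0,p),(.5,mid),(1,pre)]
    q=q0;qs=[];bad=0
    for k in range(1,N+1):
        a=k/N; q,e1,e2=ik(bez(ctrl,a),Rm@R.from_rotvec(w*a).as_matrix(),q); qs.append(q); bad=max(bad,e1*10,e2)
    qs=np.array(qs); q5,qq,b5=path((pre,RE),(D[:3,3],RE),q,4)
    print(np.round(mid,2),round(bad,4),margin(qs).round(2),'final',margin(qq).min().round(2),'step',np.abs(np.diff(qs,axis=0)).max().round(2))
    if mid==(.56,-.19,.13): print(qs[::2].round(2))
E
```

```text
[ 0.5758729  -0.1113631   0.13460446] 0.04965608314314822 [ 0.35618819 -0.01491746 -1.78020784] [ 0.73  0.94 -0.87  1.76  0.61  0.72  2.54]
w [ 0.93280806  1.09894172 -1.69557126]
[ 0.58 -0.19  0.12] 0.0002 [2.1  0.73 0.65 0.11 0.49 0.32 0.12] final 0.27 step 0.4
[ 0.56 -0.19  0.13] 0.0002 [2.1  0.73 0.64 0.08 0.49 0.31 0.12] final 0.27 step 0.41
[[ 0.71  0.9  -0.83  1.82  0.71  0.64  2.54]
 [ 0.61  0.81 -0.66  1.96  1.    0.45  2.43]
 [ 0.59  0.8  -0.65  2.11  1.69  0.45  1.95]
 [ 0.67  0.87 -0.79  2.26  2.15  0.74  1.74]
 [ 0.71  0.97 -0.81  2.39  2.48  1.02  1.72]
 [ 0.73  1.1  -0.75  2.46  2.78  1.28  1.82]
 [ 0.79  1.23 -0.64  2.47  3.12  1.44  2.  ]
 [ 0.87  1.32 -0.51  2.4   3.48  1.46  2.17]]
[ 0.56 -0.16  0.13] 0.0002 [2.14 0.75 0.65 0.06 0.48 0.31 0.13] final 0.27 step 0.39
[ 0.58 -0.15  0.13] 0.0002 [2.15 0.75 0.65 0.08 0.47 0.32 0.13] final 0.26 step 0.39
[ 0.54 -0.16  0.13] 0.0002 [2.14 0.75 0.65 0.03 0.48 0.32 0.13] final 0.27 step 0.38
[ 0.56 -0.22  0.12] 0.0002 [2.06 0.72 0.64 0.11 0.5  0.31 0.12] final 0.27 step 0.41
[ 0.6  -0.16  0.13] 0.0002 [2.13 0.74 0.65 0.11 0.48 0.34 0.13] final 0.27 step 0.38
```

```bash

cat > seg.py <<'E'
import sys
from tp import *
# args: midx midy midz a_mid N ; print rows k=0..min(N,12)
def plan_seg(mid,amid,N,show=10,tgt=None,RE=None):
    RE=D[:3,:3] if RE is None else RE
    pre=D[:3,3]+[-.05,0,.05] if tgt is None else tgt
    w=R.from_matrix(Rm.T@RE).as_rotvec()
    ctrl=[(0,p),(amid,mid),(1,pre)] if mid is not None else [(0,p),(1,pre)]
    q=s['joint_pos'];qs=[q]
    for k in range(1,N+1):
        a=k/N; q,e1,e2=ik(bez(ctrl,a),Rm@R.from_rotvec(w*a).as_matrix(),q); qs.append(q)
    qs=np.array(qs); print('rot',np.degrees(np.linalg.norm(w)).round(1),'margin',margin(qs).round(2),'step',np.abs(np.diff(qs,axis=0)).max(1).round(2),'err',e1,e2)
    out=[]
    for k in range(min(show,N)):
        Rk=Rm@R.from_rotvec(w*k/N).as_matrix(); d=bez(ctrl,(k+1)/N)-bez(ctrl,k/N)
        out.append({"slide":[round(float(v),2) for v in Rk.T@d/.05],"dr":[round(float(v),4) for v in w/N/(2*np.pi)]})
    print(json.dumps(out))
E
python3 - <<'E'
from seg import *
plan_seg((.57,-.20,.13),.5,22,12)
E
```

```text
[ 0.5758729  -0.1113631   0.13460446] 0.04965608314314822 [ 0.35618819 -0.01491746 -1.78020784] [ 0.73  0.94 -0.87  1.76  0.61  0.72  2.54]
rot 127.5 margin [2.1  0.73 0.6  0.1  0.49 0.3  0.12] step [0.07 0.08 0.09 0.12 0.16 0.27 0.3  0.21 0.16 0.14 0.12 0.11 0.11 0.11
 0.11 0.12 0.12 0.13 0.13 0.13 0.13 0.13] err 1.832286723174843e-06 6.746504428720982e-06
[{"slide": [0.15, -0.03, -0.04], "dr": [0.0067, 0.008, -0.0123]}, {"slide": [0.16, -0.02, -0.03], "dr": [0.0067, 0.008, -0.0123]}, {"slide": [0.16, -0.01, -0.02], "dr": [0.0067, 0.008, -0.0123]}, {"slide": [0.16, 0.0, -0.01], "dr": [0.0067, 0.008, -0.0123]}, {"slide": [0.16, 0.02, -0.0], "dr": [0.0067, 0.008, -0.0123]}, {"slide": [0.16, 0.03, 0.0], "dr": [0.0067, 0.008, -0.0123]}, {"slide": [0.16, 0.04, 0.01], "dr": [0.0067, 0.008, -0.0123]}, {"slide": [0.15, 0.05, 0.02], "dr": [0.0067, 0.008, -0.0123]}, {"slide": [0.15, 0.06, 0.02], "dr": [0.0067, 0.008, -0.0123]}, {"slide": [0.14, 0.08, 0.03], "dr": [0.0067, 0.008, -0.0123]}, {"slide": [0.13, 0.09, 0.03], "dr": [0.0067, 0.008, -0.0123]}, {"slide": [0.08, 0.06, 0.09], "dr": [0.0067, 0.008, -0.0123]}]
```

{"op": "apply_moves", "data": {
  "plan": [
    {"slide": [0.15, -0.03, -0.04], "dr": [0.007, 0.008, -0.012]},
    {"slide": [0.16, -0.02, -0.03], "dr": [0.007, 0.008, -0.012]},
    {"slide": [0.16, -0.01, -0.02], "dr": [0.007, 0.008, -0.012]},
    {"slide": [0.16, 0, -0.01], "dr": [0.007, 0.008, -0.012]},
    {"slide": [0.16, 0.02, 0], "dr": [0.007, 0.008, -0.012]},
    {"slide": [0.16, 0.03, 0], "dr": [0.007, 0.008, -0.012]}
  ]
}}

```text
t: 21.6
tool_pos: [0.57, -0.1608, 0.1271]
orientation: [-2.236, 1.913, -0.391]
wrist_force: [1.6, -0.8, -1.7]
width: 0.0493
```

```bash

python3 - <<'E'
from seg import *
plan_seg((.57,-.20,.13),.4,17,10)
E
```

```text
[ 0.57004948 -0.16078958  0.12706385] 0.0493421396238189 [ 1.57701393 -0.82410474 -1.74330508] [ 0.43  0.76 -0.36  2.06  1.43  0.22  2.11]
rot 93.1 margin [2.14 0.75 0.75 0.09 0.47 0.18 0.49] step [0.33 0.19 0.15 0.12 0.11 0.1  0.1  0.1  0.1  0.1  0.11 0.11 0.12 0.12
 0.12 0.12 0.12] err 1.6968513606628081e-06 6.242943999649554e-06
[{"slide": [0.11, 0.02, -0.0], "dr": [0.0064, 0.0074, -0.0116]}, {"slide": [0.11, 0.02, 0.0], "dr": [0.0064, 0.0074, -0.0116]}, {"slide": [0.11, 0.03, 0.0], "dr": [0.0064, 0.0074, -0.0116]}, {"slide": [0.11, 0.04, 0.01], "dr": [0.0064, 0.0074, -0.0116]}, {"slide": [0.1, 0.05, 0.01], "dr": [0.0064, 0.0074, -0.0116]}, {"slide": [0.1, 0.06, 0.01], "dr": [0.0064, 0.0074, -0.0116]}, {"slide": [0.09, 0.07, 0.03], "dr": [0.0064, 0.0074, -0.0116]}, {"slide": [0.07, 0.08, 0.1], "dr": [0.0064, 0.0074, -0.0116]}, {"slide": [0.06, 0.09, 0.1], "dr": [0.0064, 0.0074, -0.0116]}, {"slide": [0.05, 0.1, 0.1], "dr": [0.0064, 0.0074, -0.0116]}]
```

{"op": "apply_moves", "data": {
  "plan": [
    {"slide": [0.06, 0.01, 0], "dr": [0.004, 0.005, -0.007]},
    {"slide": [0.06, 0.01, 0], "dr": [0.004, 0.005, -0.007]},
    {"slide": [0.1, 0.02, 0], "dr": [0.006, 0.007, -0.011]},
    {"slide": [0.11, 0.03, 0], "dr": [0.006, 0.007, -0.012]},
    {"slide": [0.11, 0.04, 0.01], "dr": [0.006, 0.007, -0.012]},
    {"slide": [0.1, 0.05, 0.01], "dr": [0.006, 0.007, -0.012]}
  ]
}}

```text
t: 22.35
tool_pos: [0.5671, -0.1863, 0.1257]
orientation: [-2.514, 1.438, -0.891]
wrist_force: [0.2, -0.1, -2.5]
width: 0.049
```

```bash

python3 - <<'E'
from seg import *
plan_seg((.56,-.21,.13),.3,12,10)
snap('scene','s15.png')
a=cv2.imread('pics/s15.png'); cv2.imwrite('pics/s15c.png',cv2.resize(a[100:340,60:360],None,fx=2.4,fy=2.4,interpolation=3))
E
```

```text
[ 0.5670938  -0.18628748  0.12574952] 0.048959937431104106 [ 0.23960228 -0.09706785 -2.51794033] [ 0.58  0.86 -0.63  2.31  2.4   0.76  1.58]
rot 64.6 margin [2.19 0.76 0.83 0.06 0.46 0.56 0.55] step [0.11 0.11 0.11 0.11 0.1  0.1  0.11 0.11 0.12 0.12 0.12 0.11] err 1.6314568246065453e-06 6.002831970545224e-06
[{"slide": [0.1, 0.09, -0.02], "dr": [0.0063, 0.0075, -0.0113]}, {"slide": [0.1, 0.1, -0.02], "dr": [0.0063, 0.0075, -0.0113]}, {"slide": [0.09, 0.11, -0.01], "dr": [0.0063, 0.0075, -0.0113]}, {"slide": [0.08, 0.1, 0.04], "dr": [0.0063, 0.0075, -0.0113]}, {"slide": [0.06, 0.09, 0.13], "dr": [0.0063, 0.0075, -0.0113]}, {"slide": [0.04, 0.09, 0.13], "dr": [0.0063, 0.0075, -0.0113]}, {"slide": [0.03, 0.1, 0.13], "dr": [0.0063, 0.0075, -0.0113]}, {"slide": [0.02, 0.11, 0.12], "dr": [0.0063, 0.0075, -0.0113]}, {"slide": [0.0, 0.11, 0.12], "dr": [0.0063, 0.0075, -0.0113]}, {"slide": [-0.01, 0.12, 0.11], "dr": [0.0063, 0.0075, -0.0113]}]
```

View pics/s15c.png

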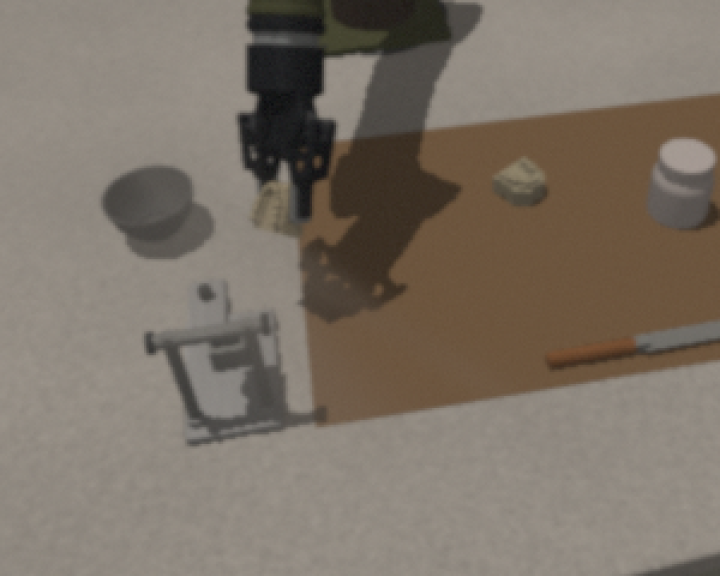

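The path is clear and the cast is held. Going on to a point in front of and above the seat.

```bash

python3 - <<'E'
from seg import *
for off in [(-.05,0,.05),(-.03,0,.06),(-.03,0,.045)]:
    plan_seg(None,.3,12,12,tgt=D[:3,3]+np.array(off))
E
```

```text
[ 0.56511844 -0.18668349  0.12437409] 0.04916805887987085 [-2.00372515  0.16413345 -3.29574076] [ 0.58  0.87 -0.63  2.31  2.4   0.76  1.58]
rot 64.6 margin [2.19 0.76 0.84 0.09 0.46 0.56 0.55] step [0.11 0.11 0.11 0.1  0.1  0.1  0.11 0.11 0.12 0.12 0.12 0.11] err 1.6235324053498745e-06 5.959702027924305e-06
[{"slide": [0.1, 0.05, 0.08], "dr": [0.0063, 0.0076, -0.0112]}, {"slide": [0.09, 0.06, 0.08], "dr": [0.0063, 0.0076, -0.0112]}, {"slide": [0.09, 0.07, 0.09], "dr": [0.0063, 0.0076, -0.0112]}, {"slide": [0.08, 0.08, 0.09], "dr": [0.0063, 0.0076, -0.0112]}, {"slide": [0.07, 0.09, 0.09], "dr": [0.0063, 0.0076, -0.0112]}, {"slide": [0.05, 0.1, 0.09], "dr": [0.0063, 0.0076, -0.0112]}, {"slide": [0.04, 0.11, 0.08], "dr": [0.0063, 0.0076, -0.0112]}, {"slide": [0.03, 0.11, 0.08], "dr": [0.0063, 0.0076, -0.0112]}, {"slide": [0.02, 0.12, 0.08], "dr": [0.0063, 0.0076, -0.0112]}, {"slide": [0.01, 0.12, 0.07], "dr": [0.0063, 0.0076, -0.0112]}, {"slide": [-0.0, 0.12, 0.07], "dr": [0.0063, 0.0076, -0.0112]}, {"slide": [-0.02, 0.13, 0.06], "dr": [0.0063, 0.0076, -0.0112]}]
rot 64.6 margin [2.21 0
[... 1139 characters left out ...]
{"slide": [0.1, 0.04, 0.11], "dr": [0.0063, 0.0076, -0.0112]}, {"slide": [0.09, 0.06, 0.11], "dr": [0.0063, 0.0076, -0.0112]}, {"slide": [0.09, 0.07, 0.12], "dr": [0.0063, 0.0076, -0.0112]}, {"slide": [0.07, 0.08, 0.12], "dr": [0.0063, 0.0076, -0.0112]}, {"slide": [0.06, 0.09, 0.12], "dr": [0.0063, 0.0076, -0.0112]}, {"slide": [0.05, 0.09, 0.12], "dr": [0.0063, 0.0076, -0.0112]}, {"slide": [0.04, 0.1, 0.11], "dr": [0.0063, 0.0076, -0.0112]}, {"slide": [0.03, 0.11, 0.11], "dr": [0.0063, 0.0076, -0.0112]}, {"slide": [0.01, 0.11, 0.11], "dr": [0.0063, 0.0076, -0.0112]}, {"slide": [-0.0, 0.12, 0.1], "dr": [0.0063, 0.0076, -0.0112]}, {"slide": [-0.01, 0.12, 0.1], "dr": [0.0063, 0.0076, -0.0112]}]
```

{"op": "apply_moves", "data": {
  "plan": [
    {"slide": [0.1, 0.05, 0.08], "dr": [0.006, 0.008, -0.011]},
    {"slide": [0.09, 0.06, 0.08], "dr": [0.006, 0.008, -0.011]},
    {"slide": [0.09, 0.07, 0.09], "dr": [0.006, 0.008, -0.011]},
    {"slide": [0.08, 0.08, 0.09], "dr": [0.006, 0.008, -0.011]},
    {"slide": [0.07, 0.09, 0.09], "dr": [0.006, 0.008, -0.011]},
    {"slide": [0.05, 0.1, 0.09], "dr": [0.006, 0.008, -0.011]}
  ]
}}

```text
t: 23.15
tool_pos: [0.578, -0.2248, 0.1069]
orientation: [-2.635, 0.8, -1.455]
wrist_force: [0.9, -0.3, -2.8]
width: 0.0491
```

```bash

python3 - <<'E'
from seg import *
plan_seg(None,.3,7,12)
E
```

```text
[ 0.57801456 -0.22478538  0.10685352] 0.04911401671345805 [ 0.91088231 -0.27108741 -2.80241383] [ 0.64  1.14 -0.53  2.48  2.98  1.4   1.74]
rot 32.3 margin [2.21 0.76 0.94 0.08 0.46 0.54 0.58] step [0.1 0.1 0.1 0.1 0.1 0.1 0.1] err 1.4097788007941192e-06 5.204149211951087e-06
[{"slide": [0.05, 0.09, 0.07], "dr": [0.0058, 0.0063, -0.0095]}, {"slide": [0.04, 0.09, 0.07], "dr": [0.0058, 0.0063, -0.0095]}, {"slide": [0.03, 0.1, 0.06], "dr": [0.0058, 0.0063, -0.0095]}, {"slide": [0.02, 0.1, 0.06], "dr": [0.0058, 0.0063, -0.0095]}, {"slide": [0.01, 0.1, 0.06], "dr": [0.0058, 0.0063, -0.0095]}, {"slide": [0.01, 0.11, 0.05], "dr": [0.0058, 0.0063, -0.0095]}, {"slide": [-0.0, 0.11, 0.05], "dr": [0.0058, 0.0063, -0.0095]}]
```

{"op": "apply_moves", "data": {
  "plan": [
    {"slide": [0.05, 0.09, 0.07], "dr": [0.006, 0.006, -0.01]},
    {"slide": [0.04, 0.09, 0.07], "dr": [0.006, 0.006, -0.01]},
    {"slide": [0.03, 0.1, 0.06], "dr": [0.006, 0.006, -0.01]},
    {"slide": [0.02, 0.1, 0.06], "dr": [0.006, 0.006, -0.01]},
    {"slide": [0.01, 0.1, 0.06], "dr": [0.006, 0.006, -0.01]},
    {"slide": [0.01, 0.11, 0.05], "dr": [0.006, 0.006, -0.01]},
    {"slide": [0, 0.1, 0.05], "dr": [0.005, 0.006, -0.009]},
    {"slide": [0, 0, 0], "dr": [0, 0, 0]},
    {"slide": [0, 0, 0], "dr": [0, 0, 0]}
  ]
}}

```text
t: 24.28
tool_pos: [0.5901, -0.2669, 0.0843]
orientation: [2.521, -0.003, 1.82]
wrist_force: [-0.4, 0.4, -1.2]
width: 0.0495
```

```bash

python3 - <<'E'
from seg import *
plan_seg(None,.3,3,12)
Tc=T(Rm,p)@G2; print('cast',Tc[:3].round(4).tolist())
c=snap('wrist','w16.png'); snap('side','d16.png'); snap('scene','s16.png')
a=cv2.imread('pics/d16.png'); b=cv2.imread('pics/s16.png');cv2.imwrite('pics/d16c.png',np.hstack([cv2.resize(a[60:210,190:340],(390,390),interpolation=3),cv2.resize(b[180:320,90:230],(390,390),interpolation=3)]))
E
```

```text
[ 0.59012333 -0.26693239  0.0843223 ] 0.049497060526800446 [-0.37263581  0.40825988 -1.15537682] [ 0.8   1.32 -0.27  2.32  3.68  1.5   2.1 ]
rot 2.7 margin [2.2  0.76 1.17 0.22 0.46 0.55 0.56] step [0.01 0.01 0.01] err 2.764990738909713e-07 7.799393996907422e-07
[{"slide": [0.09, -0.02, -0.03], "dr": [-0.0005, 0.0019, 0.0015]}, {"slide": [0.09, -0.02, -0.02], "dr": [-0.0005, 0.0019, 0.0015]}, {"slide": [0.09, -0.02, -0.02], "dr": [-0.0005, 0.0019, 0.0015]}]
cast [[-0.9992, -0.0166, 0.0371, 0.585], [0.0175, -0.9996, 0.0241, -0.2671], [0.0367, 0.0247, 0.999, 0.076]]
```

View pics/w16.png

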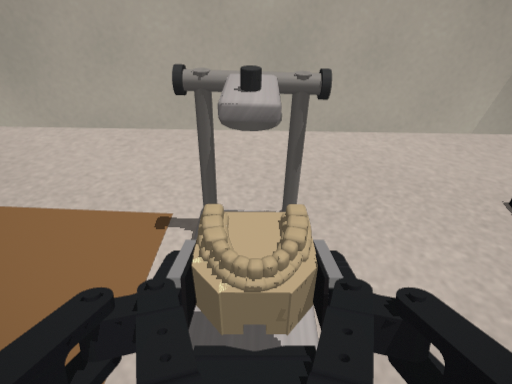

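View pics/d16c.png

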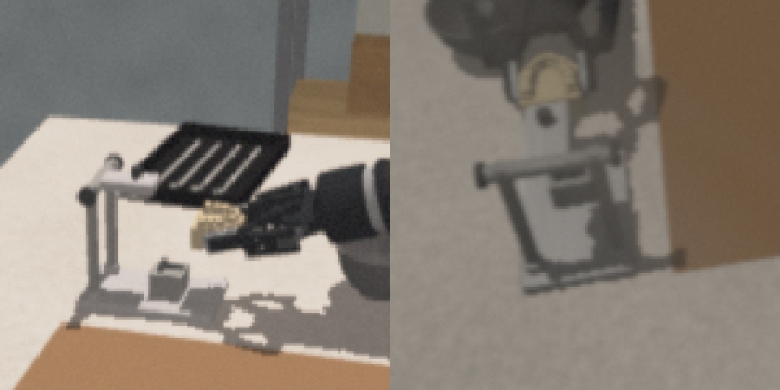

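The cast is right way up in front of the seat at (255, 265), in line with the articulator arm at (250, 100). I'll level it, then check the height before going over the key.

```bash

python3 - <<'E'
from seg import *
plan_seg(None,.3,4,12,tgt=D[:3,3]+[-.05,0,.02])
E
```

```text
[ 0.5902706  -0.26661634  0.08496369] 0.04971355874550622 [ 0.17416797  0.32741516 -2.36942417] [ 0.8   1.32 -0.27  2.32  3.68  1.5   2.1 ]
rot 2.7 margin [2.2  0.7  1.18 0.24 0.44 0.53 0.55] step [0.02 0.02 0.02 0.02] err 3.1669037743211783e-07 9.663555075442403e-07
[{"slide": [-0.08, -0.02, 0.03], "dr": [-0.0004, 0.0014, 0.0012]}, {"slide": [-0.08, -0.02, 0.03], "dr": [-0.0004, 0.0014, 0.0012]}, {"slide": [-0.08, -0.02, 0.03], "dr": [-0.0004, 0.0014, 0.0012]}, {"slide": [-0.08, -0.01, 0.03], "dr": [-0.0004, 0.0014, 0.0012]}]
```

{"op": "apply_moves", "data": {
  "plan": [
    {"slide": [-0.08, -0.02, 0.03], "dr": [-0.0005, 0.0015, 0.0012]},
    {"slide": [-0.08, -0.02, 0.03], "dr": [-0.0005, 0.0015, 0.0012]},
    {"slide": [-0.08, -0.02, 0.03], "dr": [-0.0005, 0.0015, 0.0012]},
    {"slide": [-0.06, -0.01, 0.02], "dr": [0, 0.0015, 0.0012]},
    {"slide": [0, 0, 0], "dr": [0, 0, 0]},
    {"slide": [0, 0, 0], "dr": [0, 0, 0]},
    {"slide": [0, 0, 0], "dr": [0, 0, 0]}
  ]
}}

```text
t: 25.3
tool_pos: [0.5913, -0.2623, 0.0677]
orientation: [2.493, -0.051, 1.879]
wrist_force: [0.8, 0.6, -1.6]
width: 0.049
```

```bash

python3 - <<'E'
from seg import *
plan_seg(None,.3,4,12,tgt=D[:3,3]+[-.05,0,.02])
Tc=T(Rm,p)@G2; print('cast',Tc[:3].round(4).tolist(), 'seat',seat)
c=snap('wrist','w17.png'); W=cloud(c)
# cast front/teeth in tool frame: use points between fingers
cam=W@np.eye(3)
L=(W-Tc[:3,3])@Tc[:3,:3]  # cast coordinates
m=(np.abs(L[...,0])<.032)&(np.abs(L[...,1])<.0235)&(L[...,2]>-.002)&(L[...,2]<.04)
Q=L[m]; 
top=Q[(Q[:,2]>.030)]; print('teeth n',len(top),np.percentile(top,[1,50,99],axis=0).round(4).tolist())
fr=Q[(Q[:,2]>.004)&(Q[:,2]<.02)&(Q[:,0]>.018)]; print('front n',len(fr),np.percentile(fr,[1,50,99],axis=0).round(4).tolist())
shelf=Q[(np.abs(Q[:,1])<.006)&(Q[:,0]<.005)&(Q[:,0]>-.02)]; print('palate',len(shelf),np.percentile(shelf,[5,50,95],axis=0).round(4).tolist())
# articulator arm lateral position
A=(W-seat)@np.c_[sx,np.cross(up,sx),up]
m=(A[...,2]>.105)&(A[...,2]<.125)&(A[...,0]>.01)&(A[...,0]<.06); print('arm',m.sum(),np.nanpercentile(A[m],[1,50,99],axis=0).round(4).tolist())
m=(A[...,2]>.03)&(A[...,2]<.09)&(A[...,0]>.06)&(A[...,0]<.09)&(np.abs(A[...,1])<.05); B=A[m]
for sg in (1,-1):
    b=B[B[:,1]*sg>.015]; print('post',len(b),np.percentile(b,[2,50,98],axis=0).round(4).tolist())
E
```

```text
[ 0.59128318 -0.26228966  0.06765735] 0.048980084130115634 [ 0.82819178  0.56898683 -1.61788205] [ 0.81  1.39 -0.29  2.3   3.7   1.56  2.11]
rot 0.3 margin [2.2  0.69 1.18 0.26 0.44 0.53 0.55] step [0. 0. 0. 0.] err 2.621007987457509e-08 8.175497210650686e-08
[{"slide": [0.0, 0.01, -0.0], "dr": [-0.0001, -0.0002, -0.0002]}, {"slide": [0.0, 0.01, -0.0], "dr": [-0.0001, -0.0002, -0.0002]}, {"slide": [0.0, 0.01, -0.0], "dr": [-0.0001, -0.0002, -0.0002]}, {"slide": [0.0, 0.01, -0.0], "dr": [-0.0001, -0.0002, -0.0002]}]
cast [[-0.9994, -0.0345, -0.0045, 0.5865], [0.0345, -0.9994, -0.004, -0.2621], [-0.0044, -0.0041, 1.0, 0.0591]] seat [ 0.636  -0.2636  0.04  ]
teeth n 3106 [[-0.0151, -0.0213, 0.0302], [0.0082, -0.0, 0.0329], [0.0239, 0.0219, 0.0341]]
front n 2661 [[0.0183, -0.0193, 0.0042], [0.0257, -0.0, 0.0126], [0.0269, 0.0198, 0.0199]]
palate 977 [[-0.0184, -0.0054, 0.0228], [-0.006, 0.0, 0.0235], [0.004, 0.0054, 0.0241]]
arm 336 [[0.0291, -0.0061, 0.1051], [0.0317, -0.0002, 0.1087], [0.0396, 0.0058, 0.1115]]
post 1546 [[0.067, 0.0259, 0.0318], [0.0695, 0.0331, 0.0662], [0.0738, 0.0474, 0.0894]]
post 1545 [[0.0669, -0.0473, 0.0315], [0.0692, -0.0338, 0.0657], [0.0736, -0.027, 0.0895]]
```

View pics/w17.png

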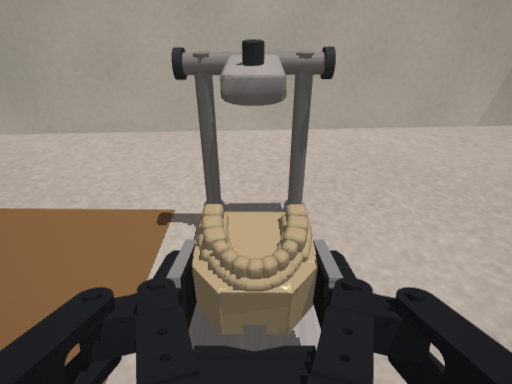

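Levelled. The wrist camera shows the cast within 1 mm of its modelled pose and the posts symmetric about the seat line to about 0.4 mm. Moving forward over the key.

```bash

python3 - <<'E'
from seg import *
plan_seg(None,.3,5,12,tgt=D[:3,3]+[.0005,0,.015])
E
```

```text
[ 0.59132059 -0.26225337  0.06770181] 0.049106406259722256 [-0.17348582  0.89399665 -1.23056995] [ 0.81  1.39 -0.29  2.3   3.7   1.56  2.11]
rot 0.3 margin [2.2  0.69 1.16 0.26 0.44 0.53 0.55] step [0.02 0.02 0.02 0.02 0.02] err 5.92580605070348e-07 1.1151124536826733e-06
[{"slide": [0.04, -0.0, 0.2], "dr": [-0.0001, -0.0001, -0.0001]}, {"slide": [0.04, -0.0, 0.2], "dr": [-0.0001, -0.0001, -0.0001]}, {"slide": [0.04, -0.0, 0.2], "dr": [-0.0001, -0.0001, -0.0001]}, {"slide": [0.04, -0.0, 0.2], "dr": [-0.0001, -0.0001, -0.0001]}, {"slide": [0.04, -0.0, 0.2], "dr": [-0.0001, -0.0001, -0.0001]}]
```

{"op": "apply_moves", "data": {
  "plan": [
    {"slide": [0.04, 0, 0.2], "dr": [0, 0, 0]},
    {"slide": [0.04, 0, 0.2], "dr": [0, 0, 0]},
    {"slide": [0.04, 0, 0.2], "dr": [0, 0, 0]},
    {"slide": [0.04, 0, 0.17], "dr": [0, 0, 0]},
    {"slide": [0, 0, 0], "dr": [0, 0, 0]},
    {"slide": [0, 0, 0], "dr": [0, 0, 0]},
    {"slide": [0, 0, 0], "dr": [0, 0, 0]}
  ]
}}

```text
t: 26.22
tool_pos: [0.6339, -0.2635, 0.0654]
orientation: [2.492, -0.05, 1.881]
wrist_force: [0.4, 0.2, -2.1]
width: 0.0492
```

```bash

python3 - <<'E'
from seg import *
plan_seg(None,.3,2,12,tgt=D[:3,3]+[.0005,0,.010])
Tc=T(Rm,p)@G2; print('cast',Tc[:3,3].round(4),'rotvec vs seat',np.degrees(R.from_matrix(Rs.T@Tc[:3,:3]).as_rotvec()).round(2))
snap('side','d18.png'); snap('scene','s18.png'); snap('wrist','w18.png')
a=cv2.imread('pics/d18.png'); b=cv2.imread('pics/s18.png');cv2.imwrite('pics/d18c.png',np.hstack([cv2.resize(a[100:200,190:290],(390,390),interpolation=3),cv2.resize(b[200:300,100:200],(390,390),interpolation=3)]))
E
```

```text
[ 0.63389743 -0.2635072   0.06543359] 0.04923737071813805 [ 0.38576583  0.21877478 -2.14375941] [ 0.77  1.36 -0.31  2.21  3.65  1.48  2.05]
rot 0.4 margin [2.24 0.71 1.16 0.35 0.49 0.61 0.61] step [0.01 0.01] err 2.2668842737116855e-07 2.886085816254389e-07
[{"slide": [-0.05, 0.0, 0.09], "dr": [-0.0002, -0.0004, -0.0003]}, {"slide": [-0.05, -0.0, 0.09], "dr": [-0.0002, -0.0004, -0.0003]}]
cast [ 0.6292 -0.2633  0.0569] rotvec vs seat [-0.21  0.32  0.07]
```

View pics/d18c.png

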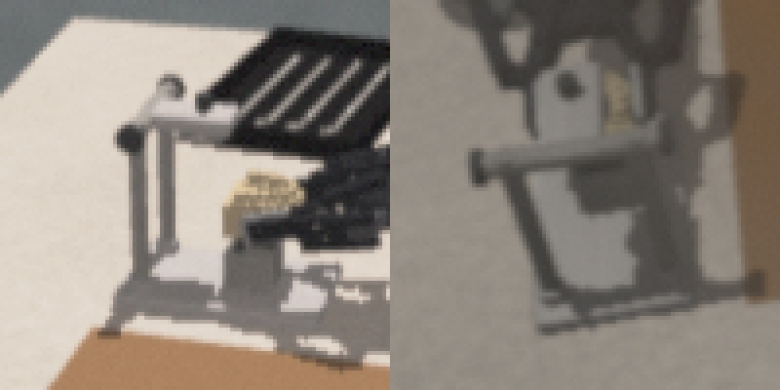

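{"op": "apply_moves", "data": {
  "plan": [
    {"slide": [-0.05, 0, 0.09], "dr": [0, 0, 0]},
    {"slide": [-0.05, 0, 0.08], "dr": [0, -0.0005, 0]},
    {"slide": [0, 0, 0], "dr": [0, 0, 0]},
    {"slide": [0, 0, 0], "dr": [0, 0, 0]}
  ]
}}

```text
t: 26.88
tool_pos: [0.6411, -0.2639, 0.0574]
orientation: [2.495, -0.051, 1.876]
wrist_force: [-0.9, -0.1, -1.2]
width: 0.0495
```

```bash

python3 - <<'E'
from seg import *
plan_seg(None,.3,2,12,tgt=D[:3,3]+[.0005,0,.007])
Tc=T(Rm,p)@G2; print('cast',Tc[:3,3].round(4),'rotvec vs seat',np.degrees(R.from_matrix(Rs.T@Tc[:3,:3]).as_rotvec()).round(2))
E
```

```text
[ 0.64105559 -0.26390544  0.05743796] 0.04952429296626547 [-0.89712297 -0.05239335 -1.24258985] [ 0.76  1.37 -0.31  2.18  3.64  1.46  2.05]
rot 0.3 margin [2.25 0.71 1.16 0.38 0.5  0.62 0.61] step [0. 0.] err 3.7031511066287154e-08 1.3133687935058605e-07
[{"slide": [-0.02, -0.0, 0.01], "dr": [-0.0002, -0.0001, -0.0003]}, {"slide": [-0.02, -0.0, 0.01], "dr": [-0.0002, -0.0001, -0.0003]}]
cast [ 0.6363 -0.2637  0.0489] rotvec vs seat [-0.22  0.11  0.05]
```

{"op": "apply_moves", "data": {
  "plan": [
    {"slide": [-0.03, 0, 0.008], "dr": [0, 0, 0]},
    {"slide": [-0.03, 0, 0.008], "dr": [0, 0, 0]},
    {"slide": [-0.03, 0, 0.008], "dr": [0, 0, 0]},
    {"slide": [0, 0, 0], "dr": [0, 0, 0]}
  ]
}}

```text
t: 27.38
tool_pos: [0.6408, -0.2639, 0.0524]
orientation: [2.495, -0.051, 1.876]
wrist_force: [0.7, -0.3, -2.4]
width: 0.0492
```

The underside is now about 1 mm below the key's top with no contact force, so the key is entering the groove.

{"op": "apply_moves", "data": {
  "plan": [
    {"slide": [-0.03, 0, 0.008], "dr": [0, 0, 0]},
    {"slide": [-0.03, 0, 0.008], "dr": [0, 0, 0]},
    {"slide": [0, 0, 0], "dr": [0, 0, 0]}
  ]
}}

```text
t: 27.75
tool_pos: [0.6409, -0.2639, 0.0497]
orientation: [2.494, -0.051, 1.877]
wrist_force: [-0.4, -0.7, -1.3]
width: 0.0491
```

{"op": "apply_moves", "data": {
  "plan": [
    {"slide": [-0.025, 0, 0.007], "dr": [0, 0, 0]},
    {"slide": [0, 0, 0], "dr": [0, 0, 0]}
  ]
}}

```text
t: 28.0
tool_pos: [0.6412, -0.2639, 0.0498]
orientation: [2.491, -0.05, 1.881]
wrist_force: [-0.5, -0.6, -0.7]
width: 0.0492
```

{"op": "apply_moves", "data": {
  "plan": [
    {"slide": [-0.02, 0, 0.006], "dr": [0, 0, 0]},
    {"slide": [0, 0, 0], "dr": [0, 0, 0]}
  ]
}}

```text
t: 28.25
tool_pos: [0.6415, -0.2639, 0.0498]
orientation: [2.489, -0.05, 1.884]
wrist_force: [-2.1, 0.4, 0.9]
width: 0.0494
```

{"op": "apply_moves", "data": {
  "plan": [
    {"slide": [-0.05, 0, 0.014], "dr": [0, 0, 0]},
    {"slide": [0, 0, 0], "dr": [0, 0, 0]}
  ]
}}

```text
t: 28.5
tool_pos: [0.6423, -0.264, 0.0499]
orientation: [2.483, -0.05, 1.891]
wrist_force: [-0.7, -0.2, 0.5]
width: 0.0493
```

```bash

python3 - <<'E'
from seg import *
Tc=T(Rm,p)@G2; print('cast',Tc[:3,3].round(4),'rotvec vs seat',np.degrees(R.from_matrix(Rs.T@Tc[:3,:3]).as_rotvec()).round(2))
c=snap('wrist','w19.png'); W=cloud(c); snap('side','d19.png')
A=(W-seat)@Rs  # cast-like coordinates at seat
m=(np.abs(A[...,0])<.03)&(np.abs(A[...,1])<.0235)&(A[...,2]>.028)&(A[...,2]<.045)
Q=A[m]; print('teeth',len(Q),np.percentile(Q,[1,50,99],axis=0).round(4).tolist())
m=(np.abs(A[...,1])<.006)&(A[...,0]<.005)&(A[...,0]>-.02)&(A[...,2]>.015)&(A[...,2]<.03); Q=A[m]; print('palate',len(Q),np.median(Q,0).round(4))
if len(Q)>50:
    k=np.linalg.lstsq(np.c_[Q[:,:2],np.ones(len(Q))],Q[:,2],rcond=None)[0]; print('slope',k)
a=cv2.imread('pics/d19.png');cv2.imwrite('pics/d19c.png',cv2.resize(a[120:200,200:300],(700,560),interpolation=3))
E
```

```text
[ 0.64226031 -0.26402041  0.04990347] 0.04926406518386175 [-0.72691723 -0.20667835  0.46193856] [ 0.76  1.4  -0.31  2.17  3.65  1.48  2.05]
cast [ 0.6376 -0.2638  0.0413] rotvec vs seat [-0.2   0.83  0.04]
teeth 4359 [[-0.0165, -0.0221, 0.0281], [0.0096, -0.0001, 0.0335], [0.0236, 0.0224, 0.0354]]
palate 988 [-0.0061 -0.0001  0.0248]
slope [-0.01560562 -0.00525275  0.02468588]
```

View pics/d19c.png

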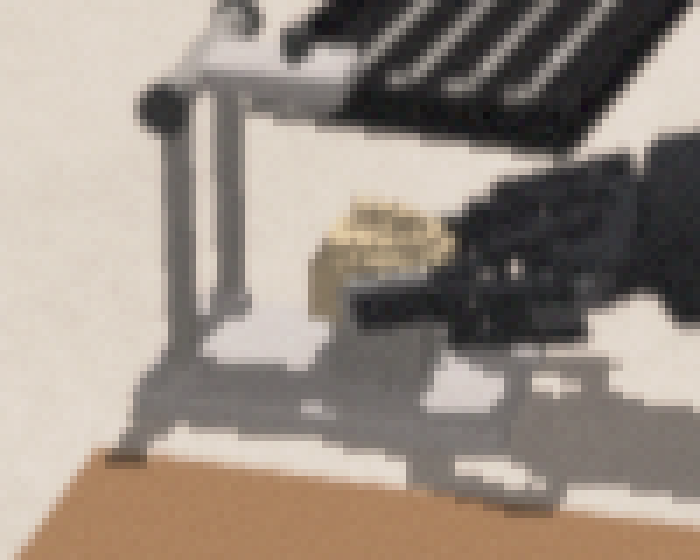

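View pics/w19.png

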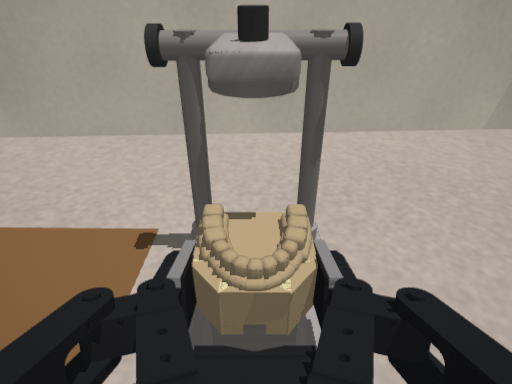

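{"op": "apply_moves", "data": {
  "plan": [
    {"slide": [-0.02, 0, -0.02], "dr": [0, -0.0023, 0]},
    {"slide": [-0.02, 0, 0], "dr": [0, -0.001, 0]},
    {"slide": [0, 0, 0], "dr": [0, 0, 0]}
  ]
}}

```text
t: 28.98
tool_pos: [0.6418, -0.2639, 0.0496]
orientation: [2.5, -0.05, 1.869]
wrist_force: [-0.7, -0.5, 2.2]
width: 0.0495
```

```bash

cat > chk.py <<'E'
from seg import *
Tc=T(Rm,p)@G2; print('cast',Tc[:3,3].round(4),'rotvec vs seat',np.degrees(R.from_matrix(Rs.T@Tc[:3,:3]).as_rotvec()).round(2))
E
python3 chk.py
```

```text
[ 0.64184792 -0.26389418  0.04956004] 0.04948468911286967 [-0.69290637 -0.45891673  2.18488615] [ 0.75  1.38 -0.31  2.17  3.64  1.46  2.05]
cast [ 0.637  -0.2637  0.0411] rotvec vs seat [-0.17 -0.2   0.05]
```

{"op": "apply_moves", "data": {
  "plan": [
    {"slide": [-0.06, 0, 0.005], "dr": [0, 0, 0]},
    {"slide": [-0.06, 0, 0.005], "dr": [0, -0.001, 0]}
  ]
}}

```text
t: 29.22
tool_pos: [0.6419, -0.2639, 0.0495]
orientation: [2.493, -0.049, 1.877]
wrist_force: [-7.2, -0.3, 13.5]
width: 0.0493
```

```bash
python3 chk.py
```

```text
[ 0.64188365 -0.26390867  0.04952508] 0.04933429344863675 [-7.1589803  -0.34235922 13.4726019 ] [ 0.76  1.39 -0.31  2.17  3.65  1.47  2.05]
cast [ 0.6371 -0.2637  0.041 ] rotvec vs seat [-0.14  0.18  0.05]
```

Firm contact at 15 N with the cast level. I'll ease off the pressure and shift 1 mm toward -x before releasing.

{"op": "apply_moves", "data": {
  "plan": [
    {"slide": [0, 0, -0.02], "dr": [0, 0, 0]},
    {"slide": [0, 0, 0], "dr": [0, 0, 0]}
  ]
}}

```text
t: 29.48
tool_pos: [0.6408, -0.2639, 0.0496]
orientation: [2.494, -0.049, 1.876]
wrist_force: [-1.5, -0.1, 4.3]
width: 0.0491
```

```bash
python3 chk.py
```

```text
[ 0.64079881 -0.26389674  0.04962257] 0.04910744607154554 [-1.54139771 -0.09445797  4.25879628] [ 0.76  1.39 -0.31  2.17  3.65  1.47  2.05]
cast [ 0.636  -0.2637  0.0411] rotvec vs seat [-0.13  0.13  0.05]
```

{"op": "apply_moves", "data": {
  "jaw": 0.8,
  "plan": [
    {"slide": [0, 0, 0], "dr": [0, 0, 0]},
    {"slide": [0, 0, 0], "dr": [0, 0, 0]},
    {"slide": [0, 0, 0], "dr": [0, 0, 0]},
    {"slide": [0, 0, 0], "dr": [0, 0, 0]}
  ]
}}

```text
t: 29.98
tool_pos: [0.6396, -0.2637, 0.0466]
orientation: [2.5, -0.05, 1.868]
wrist_force: [0.5, -0.5, 0.2]
width: 0.0685
```

```bash
cat > meas.py <<'E'
from seg import *
import sys
def meas(fn):
    c=snap('wrist',fn); W=cloud(c)
    A=(W-seat)@Rs
    m=(np.abs(A[...,0])<.03)&(np.abs(A[...,1])<.0235)&(A[...,2]>.028)&(A[...,2]<.045)
    Q=A[m]; print('teeth',len(Q),np.percentile(Q,[1,50,99],axis=0).round(4).tolist())
    m=(np.abs(A[...,1])<.006)&(A[...,0]<.005)&(A[...,0]>-.02)&(A[...,2]>.015)&(A[...,2]<.03); Q=A[m]; print('palate',len(Q),np.median(Q,0).round(4))
    if len(Q)>50: print('slope',np.linalg.lstsq(np.c_[Q[:,:2],np.ones(len(Q))],Q[:,2],rcond=None)[0])
    m=(np.abs(A[...,0]-.026)<.01)&(np.abs(A[...,1])<.02)&(A[...,2]>.008)&(A[...,2]<.02); Q=A[m]; print('front',len(Q),np.percentile(Q,[5,50,95],axis=0).round(4).tolist())
    return W
E
python3 - <<'E'
from meas import *
meas('w20.png')
E
```

```text
[ 0.63960804 -0.2637484   0.04659527] 0.06845179461996138 [ 0.4641425  -0.53167902  0.1839452 ] [ 0.76  1.39 -0.31  2.17  3.64  1.47  2.05]
teeth 4229 [[-0.0151, -0.0219, 0.028], [0.0118, 0.0001, 0.0334], [0.0248, 0.0222, 0.035]]
palate 962 [-0.0062  0.0001  0.0244]
slope [-0.00198774  0.00210904  0.02440943]
front 2152 [[0.0196, -0.0172, 0.0086], [0.0259, 0.0001, 0.0142], [0.0267, 0.0175, 0.0195]]
```

View pics/w20.png

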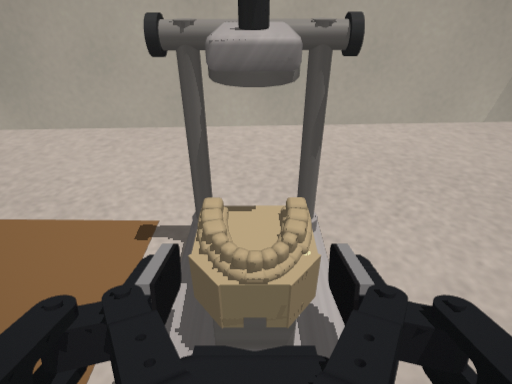

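The cast is released, level (0.1°) and about 0.4 mm from nominal height by camera. Backing straight out.

{"op": "apply_moves", "data": {
  "plan": [
    {"slide": [0, 0, -0.15], "dr": [0, 0, 0]},
    {"slide": [0, 0, -0.3], "dr": [0, 0, 0]},
    {"slide": [0, 0, -0.4], "dr": [0, 0, 0]},
    {"slide": [0, 0, -0.4], "dr": [0, 0, 0]},
    {"slide": [0, 0, -0.3], "dr": [0, 0, 0]},
    {"slide": [0, 0, -0.15], "dr": [0, 0, 0]},
    {"slide": [0, 0, 0], "dr": [0, 0, 0]},
    {"slide": [0, 0, 0], "dr": [0, 0, 0]}
  ]
}}

```text
t: 31.02
tool_pos: [0.5515, -0.2611, 0.0725]
orientation: [2.502, -0.053, 1.865]
wrist_force: [-0.1, -0.0, -1.1]
width: 0.0687
```

```bash
python3 - <<'E'
from meas import *
W=meas('w21.png'); snap('side','d21.png')
A=(W-seat)@Rs
m=(A[...,0]>.012)&(A[...,0]<.024)&(np.abs(A[...,1])<.018)&(A[...,2]>-.03)&(A[...,2]<-.001); Q=A[m]; print('ped front',len(Q),np.percentile(Q,[5,50,95],axis=0).round(4).tolist())
a=cv2.imread('pics/w21.png');cv2.imwrite('pics/w21c.png',cv2.resize(a[150:300,170:340],(793,700),interpolation=3)[:600])
a=cv2.imread('pics/d21.png');cv2.imwrite('pics/d21c.png',cv2.resize(a[120:200,200:300],(700,560),interpolation=3))
E
```

```text
[ 0.55154515 -0.26113201  0.07250905] 0.0686668871526743 [-0.08349227 -0.0305038  -1.05340794] [ 0.85  1.41 -0.26  2.39  3.75  1.63  2.17]
teeth 1328 [[-0.0149, -0.0219, 0.028], [0.012, 0.0008, 0.0333], [0.0249, 0.0223, 0.035]]
palate 257 [-0.0083  0.0001  0.0245]
slope [0.00539949 0.00955964 0.02456826]
front 888 [[0.0194, -0.0177, 0.0087], [0.0257, 0.0001, 0.0142], [0.0267, 0.0177, 0.0194]]
ped front 1541 [[0.0166, -0.0161, -0.0279], [0.0176, -0.0, -0.0186], [0.0224, 0.0162, -0.0052]]
```

View pics/w21.png

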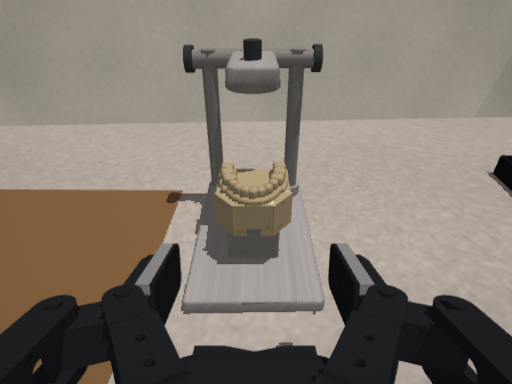

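View pics/d21c.png

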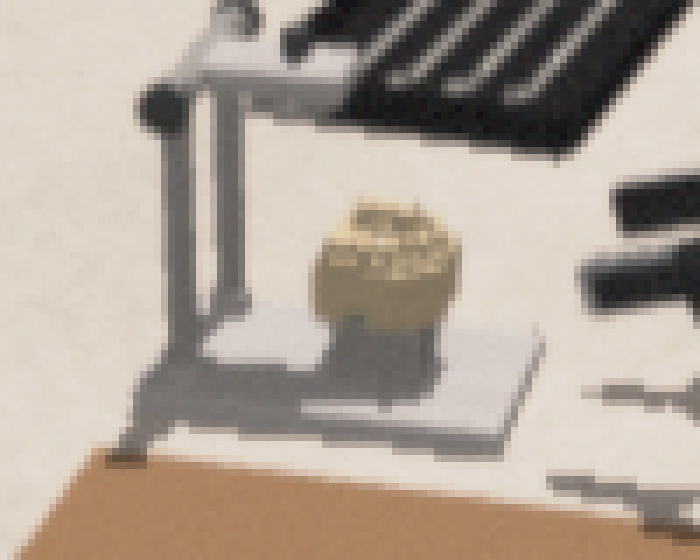

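```bash
python3 - <<'E'
from meas import *
c=dict(np.load('pics/w21.npz')); W=cloud(c); A=(W-seat)@Rs
m=(A[...,0]>.025)&(A[...,0]<.052)&(np.abs(A[...,1])<.04)&(np.abs(A[...,2]+.028)<.008); print('plate z (nominal -28 mm)',np.median(A[m][:,2]).round(4),m.sum())
m=(A[...,2]>.015)&(A[...,2]<.03)&(A[...,0]<.003)&(A[...,0]>-.02)&(np.abs(A[...,1])<.01); Q=A[m]; print('palate z',np.percentile(Q[:,2],[10,50,90]).round(4))
# lowest cast-front points: underside edge at x~25
m=(A[...,0]>.0235)&(A[...,0]<.029)&(np.abs(A[...,1])<.012)&(np.abs(A[...,1])>.006)&(A[...,2]>-.006)&(A[...,2]<.024); Q=A[m]; print('front face z range',np.percentile(Q[:,2],[0.5,2,98]).round(4),len(Q))
# other casts quick check
c=snap('side','d22.png'); 
for t in ['cast','tub','bowl','spatula']:
    W=cloud(c)
    for r in cams.regions_of(t,'side'):
        if r['p']>.5: print(t,round(r['p'],2),np.nanmedian(W[r['region']],0).round(3))
E
```

```text
[ 0.55167807 -0.26104108  0.07253423] 0.06831956519339175 [-0.07377082 -0.10470201  0.30857539] [ 0.85  1.41 -0.26  2.39  3.75  1.63  2.17]
plate z (nominal -28 mm) -0.0275 3544
palate z [0.0241 0.0246 0.025 ]
front face z range [0.0003 0.0009 0.0236] 530
cast 0.71 [0.459 0.114 0.023]
cast 0.58 [ 0.633 -0.245  0.063]
tub 0.82 [0.535 0.294 0.06 ]
bowl 0.71 [ 0.41  -0.296  0.035]
spatula 0.67 [0.725 0.169 0.01 ]
```

Corrected for the base plate's reading, the palate is 24.1 mm above the pedestal (nominal 24), so the cast is fully down. The bowl's median moved, so I'll check whether that's just occlusion.

View pics/d22.png

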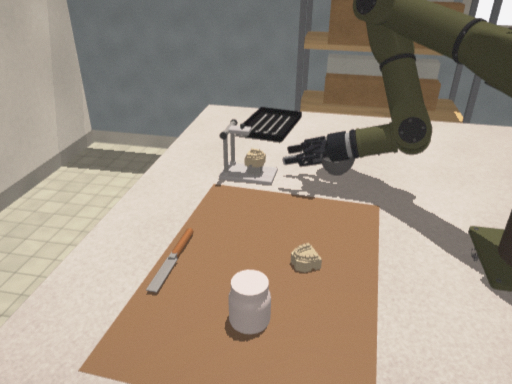

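The bowl at (340, 160) is only partly hidden by the gripper. I'll raise the arm clear and compare once more.

{"op": "apply_moves", "data": {
  "plan": [
    {"slide": [0.3, 0, 0], "dr": [0, 0, 0]},
    {"slide": [0.4, 0, 0], "dr": [0, 0, 0]},
    {"slide": [0.3, 0, 0], "dr": [0, 0, 0]},
    {"slide": [0, 0, 0], "dr": [0, 0, 0]},
    {"slide": [0, 0, 0], "dr": [0, 0, 0]}
  ]
}}

```text
t: 32.0
tool_pos: [0.5671, -0.261, 0.1249]
orientation: [2.501, -0.052, 1.868]
wrist_force: [-0.1, -0.2, -0.3]
width: 0.0684
```

```bash
python3 - <<'E'
from meas import *
meas('w23.png')
c=snap('scene','s23.png'); d0=dict(np.load('pics/scene0.npz')); W0=cloud(d0); W=cloud(c)
def rg(W,cx,cy,r,zlo): 
    m=(np.hypot(W[...,0]-cx,W[...,1]-cy)<r)&(W[...,2]>zlo)&(W[...,2]<.1); return m.sum(),np.nanpercentile(W[m],[2,50,98],axis=0).round(3).tolist()
for nm,a in {'bowl':(.40,-.34,.09,.04),'tub':(.545,.265,.07,.05),'castb':(.46,.10,.05,.01),'spatula':(.725,.15,.12,.006)}.items():
    print(nm,'before',rg(W0,*a),'after',rg(W,*a))
cv2.imwrite('pics/s23c.png',cv2.resize(cv2.imread('pics/s23.png')[120:320,60:400],None,fx=2.3,fy=2.3,interpolation=3))
E
```

```text
[ 0.56711329 -0.26099401  0.12485918] 0.06835224741993477 [-0.10163025 -0.19704501 -0.28925472] [ 0.83  1.28 -0.29  2.42  3.69  1.57  2.11]
teeth 1412 [[-0.0155, -0.0223, 0.028], [0.0088, 0.0005, 0.0335], [0.0247, 0.0227, 0.0353]]
palate 349 [-0.0065 -0.0001  0.0245]
slope [ 2.60042514e-04 -5.89942509e-05  2.45027428e-02]
front 657 [[0.0198, -0.0177, 0.0086], [0.0257, 0.0004, 0.0142], [0.0266, 0.0178, 0.0194]]
bowl before (np.int64(403), [[0.365, -0.384, 0.04], [0.395, -0.339, 0.05], [0.464, -0.29, 0.057]]) after (np.int64(269), [[0.366, -0.386, 0.041], [0.413, -0.358, 0.05], [0.465, -0.288, 0.057]])
tub before (np.int64(527), [[0.513, 0.236, 0.051], [0.552, 0.261, 0.082], [0.573, 0.295, 0.087]]) after (np.int64(524), [[0.514, 0.235, 0.051], [0.553, 0.26, 0.082], [0.571, 0.295, 0.087]])
castb before (np.int64(268), [[0.435, 0.066, 0.011], [0.468, 0.095, 0.025], [0.488, 0.121, 0.035]]) after (np.int64(268), [[0.437, 0.066, 0.011], [0.468, 0.094, 0.025], [0.488, 0.121, 0.035]])
spatula before (np.int64(690), [[0.612, 0.047, 0.007], [0.726, 0.129, 0.012], [0.738, 0.24, 0.034]]) after (np.int64(556), [[0.717, 0.046, 0.007], [0.728, 0.147, 0.011], [0.738, 0.241, 0.018]])
```

View pics/s23c.png

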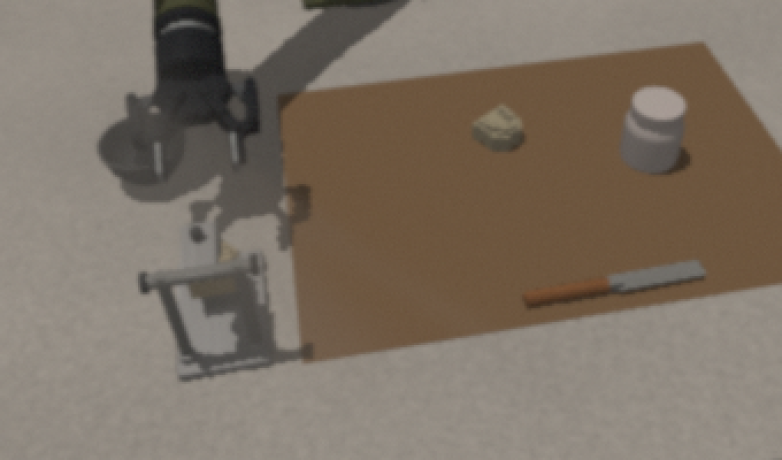

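Everything checks out: the cast is on the articulator at (215, 275), and the bowl, tub, cast_b and spatula are unmoved, with the arm clear of all of them. Handing in.

```bash
python3 -c "
from bench import ticket
print(ticket.finish_job())"
```

```text
the job is handed in; nothing more can be done
None
```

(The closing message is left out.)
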